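# Store the model tower in the tilt-out bin and click it shut

## Task

Put the model tower with the stacked floors away in the organiser's tall tilt-out bin: pull the bin's lip towards you until the bin lies fully open, set the tower into it, then push the bin back, firmly but without ramming it, until it clicks fully shut and let go. Do not knock over the plain block that stands on the other side of the mat.

Things in the scene. Friction and masses are not known exactly. Their poses are not given: they have to be found in the camera images.
- bay_tall: Fixed painted housing of the tall bin, 110 deep (x) x 129 wide (y) x 154 mm high, one of three bays side by side; the other two have two short bins each, which stay shut; this one a single tall bin. Origin: centre of its underside, 12 mm above the table. Its -x axis points out of its front, roughly to the robot; z up. Its roof is flush with the front (x = -55), top at z = 154 mm.
- bin_pivot (a point): Middle of the tall bin's level pivot axis (along y), fixed to the housing at x = -25, z = 30 mm in its frame, axes as the housing's. The bin's top tips about it towards -x. The bin's frame below has its origin here, turns with the bin, and when shut its axes are the housing's.
- bin (a joint): Tall bin's angle, rad: 0 shut (hard stop), 0.65 fully tipped open (hard stop). A spring catch holds it shut; some 4 to 6 N outward at the lip frees it. Once free of the catch (past some 0.15 rad) it tips on open by its own weight and stays. On closing, the catch resists from about 0.11 rad, takes roughly 5 to 8 N at the lip, and clicks the bin home only below about 0.03 rad.
- bin_lip (a point): Middle of the top edge of the tall bin's pull lip, at (-71, 0, 126) mm in the bin's frame, moving with the bin. The lip is an upturned edge 6 mm thick (x -74 to -68), 90 wide (y), top z = 126, on the end of a level ledge that juts from the bin's front panel. Shut or nearly so, it moves on an arc: it rises about 0.6 mm for each mm it goes in, so a push that does not rise with it binds by friction.
- bin_slot (a point): Bottom centre of the slot behind the lip, on the ledge's upper side, at (-50, 0, 108) mm in the bin's frame, moving with the bin. The slot is open above, 36 mm wide (from the lip, x = -68, to the front panel, x = -32), 18 deep, 90 long in y. The panel is 5 thick, 122 wide, z -22 to 128.
- bin_in (a point): Centre of the tall bin's inner floor, at (12.5, 0, -8) mm in the bin's frame, moving with it. Inside: x -27 to 52, y -56 to 56; side walls up to z = 85, rear wall to z = 75, front panel to z = 128 mm. Open above: the mouth is under the roof when shut and comes out in front of it when tipped.
- tower_mid (a point): Centre of the model tower: loose, upright, 34 x 34 mm and 84 mm tall, seven grey board floors with dark recesses between, 0.08 to 0.18 kg; half-way up. z is its long axis.
- block_mid (a point): Centre of a plain grey block, loose, standing upright, 34 (x) x 48 (y) x 84 mm tall, with smooth sides; half-way up. Not to be knocked over.
Things that resemble listed ones, but are neither listed nor needed, are in the scene too. What is shaped like the part that bears tower_mid but red or yellow is not meant.

How it is judged:
By the outcome, as a careful person would: the job done as asked, in the order asked, and still so for the second after the job is handed in, with the robot touching nothing.
It also fails if it takes over 72 s, if anything falls off the work surface, if the arm or the gripper's body presses on something with over 40 N, if the wrist force passes 120 N, or if a joint passes its speed limit or range.

## Robot

A 7-joint arm with a two-finger parallel gripper is mounted at the origin on the work surface. World frame = base frame: x ahead of the robot, y to its left, z up, the work surface at z = 0. Lengths are in m, angles in rad, forces in N, time in s.
With the tool pointing down it reaches from about 0.4 to 0.925 m from the base axis. Payload 5.6 kg.
Tool frame: the origin (TCP) lies at the very end of the fingers, on their centre line; the grasp point (between the pads) lies 19 mm behind it (r.grip_depth is the distance from the TCP to the grasp point, in m); z points along the fingers, x is the direction in which the jaws open and shut, and the axes are right-handed (so a half turn about z gives the same grasp; the last joint's range is limited). The gripper opens to 85 mm and grips with 20 to 120 N. Pads are 22 mm wide; open, the fingers measure 114 mm over their backs; the gripper's body (76 mm by 85 mm) begins 54 mm behind the grasp point. The pads swing forward as they close: fully open they stand 13 mm farther back than shut.
Start: joints at [-1.23, 0.468, -0.012, 1.603, 0.006, 1.071, -0.056], TCP at [0.243, 0.603, 0.231] pointing down, gripper open.
Joint ranges: [-2.53, 2.53], [-0.31, 2.02], [-1.57, 1.55], [0.28, 2.44], [-1.29, 4.43], [0.15, 1.84], [-2.92, 2.92]. Speed limits (rad/s): [2.57, 2.57, 3.14, 3.14, 3.14, 3.14, 3.14].

## Interface

Orientations are given as a unit quaternion [w, x, y, z].
In Python, from bench import r gives the robot as it stands.
- The arm moves only by the tool drive_tool, never from a script. Its arguments are lists of equal length, an entry for each row: "fingers": the closure, from -1 (fully open) to 1 (shut); "xyz": the shift along the tool's x, y, z as a fraction of full scale, a list of three; "twist": the turn about the tool's z as a fraction of full scale. In form: {"fingers": [fingers, ...], "xyz": [[x, y, z], ...], "twist": [twist, ...]}. A call has 1 to 20 rows; each row shifts and turns the pose as measured when the row begins, along the tool's axes as they then stand; what a row does not reach is not made up. Full scale, the value 1, is 30 mm for a shift and 0.08 rad for a turn. A row lasts 1/12 s, in which the tool goes at most 41.7 mm and 7.16 degrees, less where a joint would pass 70% of its speed; a pose out of reach is approached as far as the arm can. A call with a number of a shift or a turn outside -1 to 1 is refused whole. A call with a gripper value outside its range is refused whole. The fingers move at their own pace and stop on an object; "newtons" is the grip in N (left out, the last holds). Time passes only in rows, so rows that do not move let the fingers close. It gives the time, the measured TCP pose, the force and the opening at its end, in the units of the state.
- r.get_state(): the state, without advancing time (a new reading comes with each control period).
- r.get_image(name): name is "scene" or "top"; returns a dict with "img" (480x640x3 uint8, red, green, blue), "camera_matrix" (3x3 intrinsics, pixels), "k1" (the pictures are not rectified: a ray, as slopes to the right and down, at radius r is drawn at 1 + k1 r^2 times it, then the intrinsics apply), "origin" and "rotation" of the camera in the world. Camera axes: x right, y up, looking along -z (the intrinsics and any distortion apply to the point x, -y, -z); pixel columns grow to the right and rows downward; lengths in m; the calibration is good to about 2 mm. A picture is of the moment at which its call begins. There is no depth.
- r.hand_in(): hands the job in, once; it reports no verdict.
The state is a dict: "time_s": time; "q": joint angles; "joint_vel": joint speeds; "tau": joint torques, N m; "position": TCP position; "tool_rot": TCP orientation; "contact_force": force on the tool from outside, world axes, zero at the start; "wrist_torque": the same for the moment, N m; "width": finger opening in m.
Only numpy, scipy, OpenCV 4.12 (cv2) and the standard library are available. Lean on these libraries where they do the work, as an engineer would, in place of code of your own. Each camera call takes 0.05 s, during which the arm holds its last target.

## Working session

There is one attempt and no reset: what is moved stays moved. The work goes in short steps, Python scripts to look and compute and a tool call to move; the robot and the scene stay as the last step left them, time stands still between calls to the robot, and variables do not carry over. Pictures are saved under pics/ and viewed, and the job is handed in when it is done.

Besides the shell and the picture viewer there is one more tool, called after ">>>" as name(argument=value, ...), one argument or row to a line, values as JSON. drive_tool: Moves the arm, as the interface text tells. Shift numbers are shares of 30 mm and turn numbers shares of 0.08 rad, none past 1 either way. Its arguments: {"type":"object","properties":{"fingers":{"type":"array"},"xyz":{"type":"array"},"twist":{"type":"array"},"newtons":{"type":"number"}},"required":["fingers","xyz","twist"]}

```bash
mkdir -p pics; python3 - <<'E'
from bench import r
import cv2
s=r.get_state();print(s)
for n in("scene","top"):
    d=r.get_image(n);cv2.imwrite(f"pics/{n}0.png",d["img"][:,:,::-1]);print(n,d["camera_matrix"],d["k1"],d["origin"],d["rotation"])
E
```

```text
{'time_s': 0.0, 'q': array([-1.23000883,  0.46839993, -0.01160618,  1.60361785,  0.00601105,
        1.07137521, -0.05631961]), 'joint_vel': array([ 0.00058698,  0.0017146 , -0.0010119 ,  0.00043448,  0.00173712,
       -0.00011186, -0.00150125]), 'tau': array([-1.09678927e-03, -5.32375431e+01,  2.11165060e-02, -2.51310271e+01,
        1.13805657e-02,  7.52719963e-03, -1.92623628e-05]), 'position': array([0.24324155, 0.60218028, 0.23032594]), 'tool_rot': array([ 5.46930221e-04,  8.29006596e-01,  5.59238128e-01, -6.93206340e-04]), 'contact_force': array([-0.13929348,  0.08909125,  0.49860584]), 'wrist_torque': array([-0.03868296, -0.028037  , -0.03381572]), 'width': 0.08543507873294162}
scene [[608.24851484   0.         324.6428382 ]
 [  0.         608.24851484 235.39267664]
 [  0.           0.           1.        ]] 0.02210521544923542 [ 1.32525951 -0.36877342  1.22048559] [0.790642   0.28834098 0.17869554 0.50971816]
top [[433.76362533   0.         322.31713133]
 [  0.         433.76362533 245.52765251]
 [  0.           0.           1.        ]] 0.012421808005133667 [0.44329463 0.01674799 1.1041908 ] [ 0.71306325  0.02362337 -0.02479726 -0.70026269]
```

View pics/scene0.png

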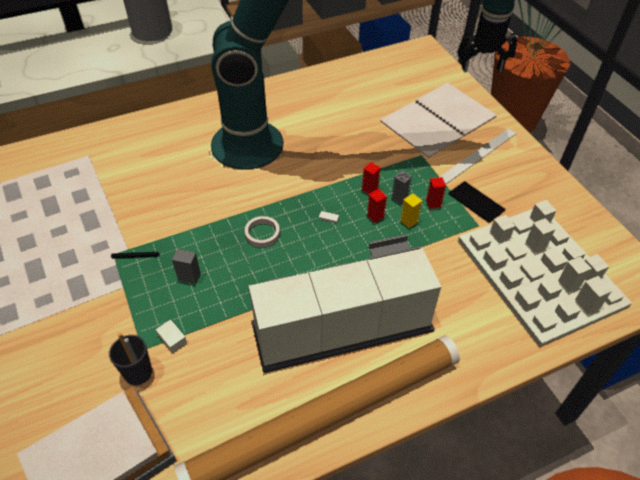

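View pics/top0.png

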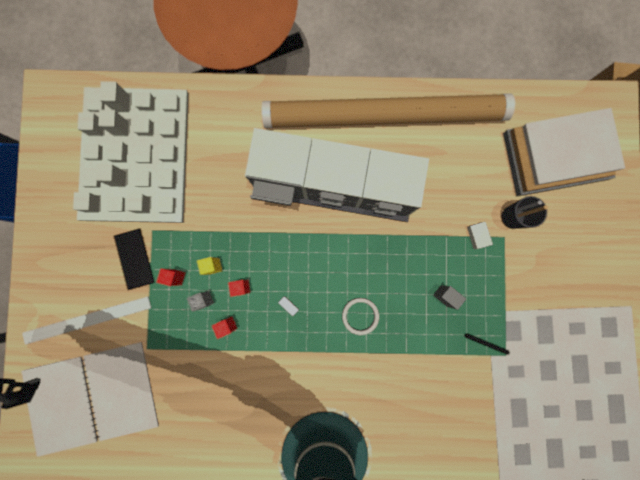

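The candidates in the top picture are:
- grey piece at (200,301)
- red pieces at (171,277), (238,288) and (224,327)
- yellow piece at (209,265)
- plain grey block at (450,296)

By the description the tower is the grey one at (200,301). The tall bin is the left bay, with its lip near (272,192). I'll check both in crops.

```bash
cat > h.py <<'E'
import numpy as np, cv2
from scipy.spatial.transform import Rotation as R
def rot(q): return R.from_quat([q[1],q[2],q[3],q[0]]).as_matrix()
CAM={}
def load(d): return d["camera_matrix"],d["k1"],np.array(d["origin"]),rot(d["rotation"])
def proj(d,P):
    K,k1,o,M=load(d);P=np.atleast_2d(P);c=(P-o)@M
    s=np.stack([c[:,0]/-c[:,2],-c[:,1]/-c[:,2]],1)
    s=s*(1+k1*(s**2).sum(1,keepdims=True))
    return s@K[:2,:2].T+K[:2,2]
def ray(d,uv):
    K,k1,o,M=load(d);s=(np.array(uv,float)-K[:2,2])/K[0,0];t=s.copy()
    for _ in range(20): t=s/(1+k1*(t@t))
    v=M@np.array([t[0],-t[1],-1.]);return o,v
def atz(d,uv,z):
    o,v=ray(d,uv);return o+v*(z-o[2])/v[2]
def crop(d,box,f,name):
    x0,y0,x1,y1=box
    cv2.imwrite("pics/"+name,cv2.resize(d["img"][y0:y1,x0:x1,::-1],None,fx=f,fy=f,interpolation=cv2.INTER_CUBIC))
E
python3 - <<'E'
from bench import r
from h import *
import pickle
t=r.get_image("top");s=r.get_image("scene");pickle.dump((t,s),open("i0.pkl","wb"))
crop(t,(150,250,250,340),8,"t_tower.png")
crop(s,(340,150,460,240),6,"s_tower.png")
crop(t,(235,120,435,225),4,"t_bin.png")
crop(s,(240,220,450,370),3.8,"s_bin.png")
E
```

```text
(no output)
```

View pics/t_tower.png

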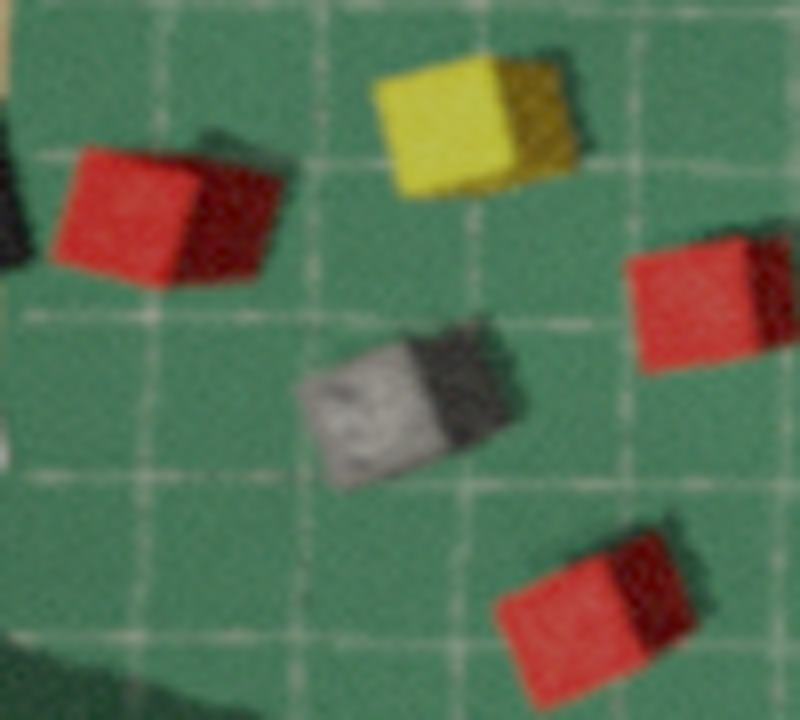

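View pics/s_tower.png

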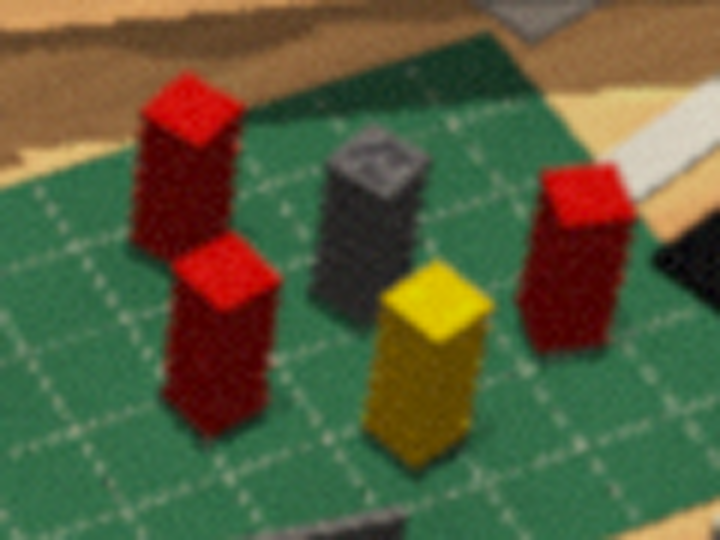

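View pics/t_bin.png

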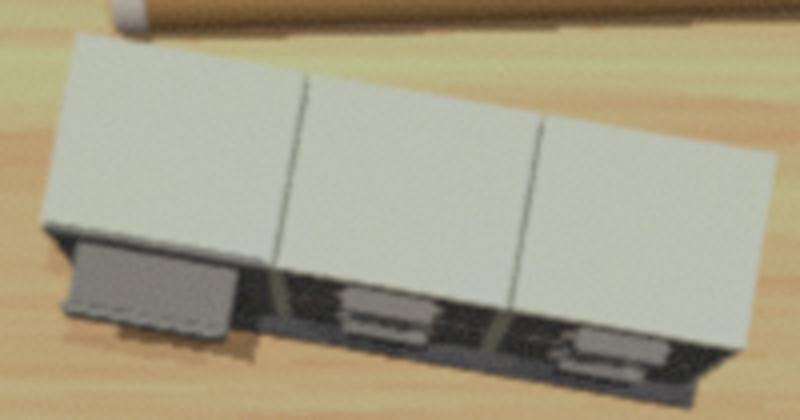

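View pics/s_bin.png

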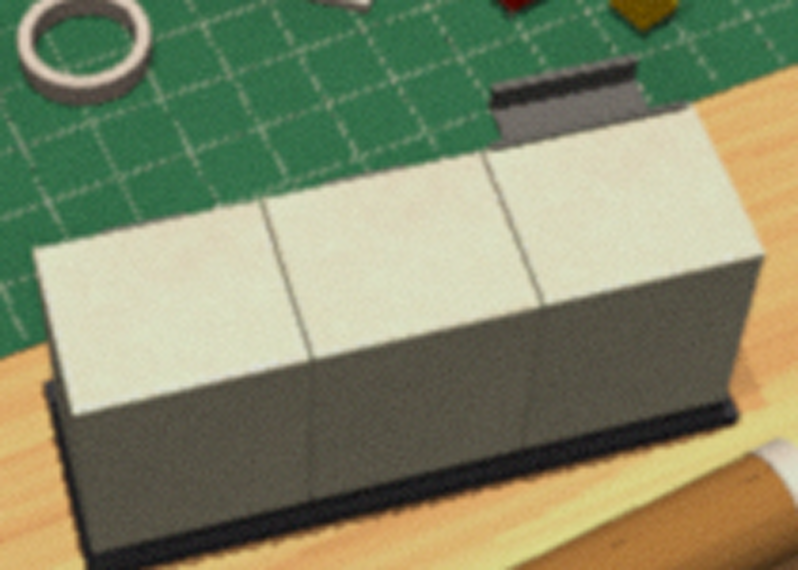

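The close crops confirm it. The grey piece shows floors and recesses in the scene view, among the red and yellow look-alikes. The tall bin is the bay nearest +y, with its wide lip. Next I'll fit both poses using the two cameras.

```bash
cat > fit.py <<'E'
from h import *
import pickle
from scipy.optimize import least_squares
t,s=pickle.load(open("i0.pkl","rb"))
f=lambda a,k,o:np.array(a)/k+np.array(o)
def fit(L,tt,ss,x0,free=True):
    def res(p):
        c,sn=np.cos(p[2]),np.sin(p[2]);P=L@np.array([[c,sn,0],[-sn,c,0],[0,0,1]])+[p[0],p[1],0]
        e=[]
        if tt is not None:e.append(proj(t,P)-tt)
        if ss is not None:e.append(proj(s,P)-ss)
        return np.concatenate(e).ravel()
    q=least_squares(res,x0);return q.x,np.abs(q.fun).reshape(-1,2).round(1).max(1)
h=.017
# tower order: image-left.. : corners
T=f([(300,388),(405,343),(447,450),(343,490)],8,(150,250))
for q in T: print(atz(t,q,.084))
S=f([(372,127),(430,163),(385,195),(330,160)],6,(340,150))
for q in S: print('s',atz(s,q,.084))
B=f([(76,35),(306,77),(275,265),(42,225)],4,(235,120))
for q in B: print('b',atz(t,q,.166))
SB=f([(762,255),(543,305),(487,152),(692,105)],3.8,(240,220))
for q in SB: print('sb',atz(s,q,.166))
LB=np.array([[.055,.0645,.166],[.055,-.0645,.166],[-.055,-.0645,.166],[-.055,.0645,.166]])
for a,b in((B,SB),(B,None),(None,SB)): print(fit(LB,a,b,[.65,.1,-.17]))
E
python3 fit.py
```

```text
[0.38371042 0.3279367  0.084     ]
[0.39727993 0.29789729 0.084     ]
[0.3664978  0.28451186 0.084     ]
[0.35444038 0.3142717  0.084     ]
s [0.35625331 0.31608287 0.084     ]
s [0.38639914 0.32837699 0.084     ]
s [0.39557589 0.30055858 0.084     ]
s [0.36683587 0.28902721 0.084     ]
b [0.76301119 0.17105827 0.166     ]
b [0.74189662 0.04383221 0.166     ]
b [0.63689187 0.05872812 0.166     ]
b [0.65662258 0.18667993 0.166     ]
sb [0.76390918 0.17025397 0.166     ]
sb [0.74343982 0.04369776 0.166     ]
sb [0.63767976 0.06384607 0.166     ]
sb [0.65589519 0.18900218 0.166     ]
(array([ 0.69994772,  0.11586226, -0.15834253]), array([0.6, 1. , 1. , 0.7, 0.4, 0.3, 1.7, 0.3]))
(array([ 0.69962623,  0.11506661, -0.15210401]), array([0.3, 1. , 0.6, 0.7]))
(array([ 0.70013008,  0.1166957 , -0.16568371]), array([0.7, 0.2, 1.2, 0.3]))
```

```bash
cat >> fit.py <<'E'
print('---')
E8=f([(76,35),(776,155),(743,348),(42,225)],4,(235,120)); 
P=[atz(t,q,.166) for q in E8]
for a,b in((0,1),(3,2)): d=P[a]-P[b];print('yaw',np.arctan2(-d[0],d[1]),np.linalg.norm(d))
SE=f([(762,255),(75,414),(36,250),(692,105)],3.8,(240,220))
P=[atz(s,q,.166) for q in SE]
for a,b in((0,1),(3,2)): d=P[a]-P[b];print('yaw s',np.arctan2(-d[0],d[1]),np.linalg.norm(d))
cx,cy,w=.700,.1159,-.157
M=np.array([[np.cos(w),-np.sin(w),0],[np.sin(w),np.cos(w),0],[0,0,1]])
H=lambda p:(M@np.array(p).T).T+[cx,cy,.012]
lip=H(np.array([[-99,45,156],[-99,-45,156]])/1000.)
print('lip', (proj(t,lip)-[235,120])*4,(proj(s,lip)-[240,220])*3.8)
print('slot',H(np.array([-.075,0,.138])))
for n,u in dict(tower=(373,418),red2=(695,305),yel=(445,127),red1=(130,218),red3=(570,640)).items(): print(n,atz(t,f(u,8,(150,250)),.084))
E
python3 fit.py|sed -n '/---/,$p'
```

```text
---
yaw -0.15427325316780752 0.3907876340141205
yaw -0.15714650058782065 0.38880903674450285
yaw s -0.15769892420737244 0.38784472482864374
yaw s -0.1539538914928568 0.38902428446838905
lip [[ 58.73531326 310.41448356]
 [221.42541058 339.05928721]] [[633.18452185  53.82758435]
 [489.06529296  84.50896385]]
slot [0.62592244 0.12762669 0.15      ]
tower [0.37538632 0.30637322 0.084     ]
red2 [0.40978977 0.21372345 0.084     ]
yel [0.46046366 0.28857495 0.084     ]
red1 [0.43225711 0.37946817 0.084     ]
red3 [0.31239805 0.24683612 0.084     ]
```

>>> drive_tool(
  fingers=[1, 1, 1, 1],
  xyz=[
    [0, 0, 0],
    [0, 0, 0],
    [0, 0, 0],
    [0, 0, 0],
  ],
  twist=[-0.95, -0.95, -0.95, 0],
  newtons=30,
)

```text
time_s: 0.53
position: [0.2429, 0.6018, 0.2294]
tool_rot: [0.001, 0.757, 0.654, -0.001]
contact_force: [-0.7, -0.3, 0.4]
width: 0.0384
```

```bash
cat > go.py <<'E'
import sys
from bench import r
from h import *
W=-.156;CX,CY=.700,.1159
def st():
    s=r.get_state();A=rot(s["tool_rot"]);return s,A
def H(p):
    c,s_=np.cos(W),np.sin(W);return np.array([CX+c*p[0]-s_*p[1],CY+s_*p[0]+c*p[1],.012+p[2]])
def Hi(P):
    d=np.array(P)-[CX,CY,.012];c,s_=np.cos(W),np.sin(W);return np.array([c*d[0]+s_*d[1],-s_*d[0]+c*d[1],d[2]])
def show(target=None):
    s,A=st();p=s["position"];a=np.arctan2(A[1,0],A[0,0])
    print("t %.2f pos"%s["time_s"],p.round(4),"house mm",(Hi(p)*1e3).round(1),"xang %.3f tilt %.3f"%(a,np.arccos(-A[2,2])),"F",s["contact_force"].round(1),"w %.4f"%s["width"])
    if target is not None:
        d=A.T@(np.array(target)-p);print("units",(d/.03).round(2),"for each of the wanted rows: divide")
E
python3 -c "
from go import *
show(np.r_[H([-.075,0,0])[:2],.23])"
```

```text
t 0.53 pos [0.2429 0.6018 0.2294] house mm [-527.   408.9  217.4] xang 1.425 tilt 0.003 F [-0.7 -0.3  0.4] w 0.0384
units [-13.79  14.93   0.02] for each of the wanted rows: divide
```

>>> drive_tool(
  fingers=[1, 1, 1, 1, 1, 1, 1, 1, 1, 1, 1, 1, 1, 1, 1, 1, 1, 1, 1, 1],
  xyz=[
    [-0.7, 0.76, 0],
    [-0.7, 0.76, 0],
    [-0.7, 0.76, 0],
    [-0.7, 0.76, 0],
    [-0.7, 0.76, 0],
    [-0.7, 0.76, 0],
    [-0.7, 0.76, 0],
    [-0.7, 0.76, 0],
    [-0.7, 0.76, 0],
    [-0.7, 0.76, 0],
    [-0.7, 0.76, 0],
    [-0.7, 0.76, 0],
    [-0.7, 0.76, 0],
    [-0.7, 0.76, 0],
    [-0.7, 0.76, 0],
    [-0.7, 0.76, 0],
    [-0.7, 0.76, 0],
    [-0.7, 0.76, 0],
    [-0.5, 0.5, 0],
    [0, 0, 0],
  ],
  twist=[0.1, 0, 0, 0, 0, 0, 0, 0, 0, 0, 0, 0, 0, 0, 0, 0, 0, 0, 0, 0],
)

```text
time_s: 2.2
position: [0.608, 0.1206, 0.2265]
tool_rot: [0.0, 0.773, 0.635, -0.002]
contact_force: [0.2, -1.0, -0.1]
width: -0.0002
```

```bash
python3 -c "
from go import *
show(np.r_[H([-.075,0,0])[:2],.19])"
```

```text
t 2.20 pos [0.608  0.1206 0.2265] house mm [-91.6  -9.7 214.5] xang 1.375 tilt 0.005 F [ 0.2 -1.  -0.1] w -0.0002
units [0.35 0.54 1.21] for each of the wanted rows: divide
```

>>> drive_tool(
  fingers=[1, 1, 1, 1],
  xyz=[
    [0.35, 0.54, 0],
    [0, 0, 0.6],
    [0, 0, 0.6],
    [0, 0, 0],
  ],
  twist=[-0.5, 0, 0, 0],
)

```text
time_s: 2.53
position: [0.6274, 0.1263, 0.19]
tool_rot: [0.0, 0.763, 0.646, -0.001]
contact_force: [-0.8, 0.2, -0.9]
width: 0.0002
```

```bash
python3 -c "
from go import *
show(np.r_[H([-.075,0,0])[:2],.156])
for n in('scene','top'):
    d=r.get_image(n);crop(d,(340,180,460,270) if n=='scene' else (220,120,340,210),6,n+'1.png')
    print(proj(d,st()[0]['position']))"
```

```text
t 2.53 pos [0.6274 0.1263 0.19  ] house mm [-73.4  -1.  178. ] xang 1.405 tilt 0.003 F [-0.8  0.2 -0.9] w 0.0002
units [ 0.03 -0.05  1.13] for each of the wanted rows: divide
[[392.40866222 240.31860941]]
[[271.14743474 186.91249543]]
```

View pics/scene1.png

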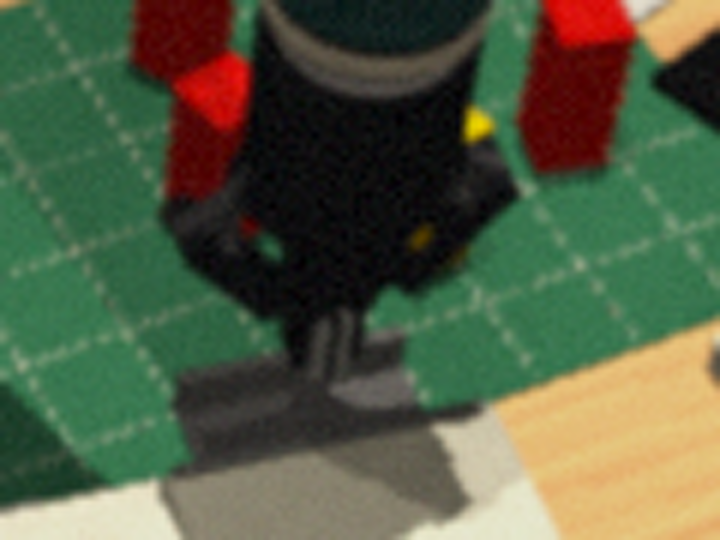

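View pics/top1.png

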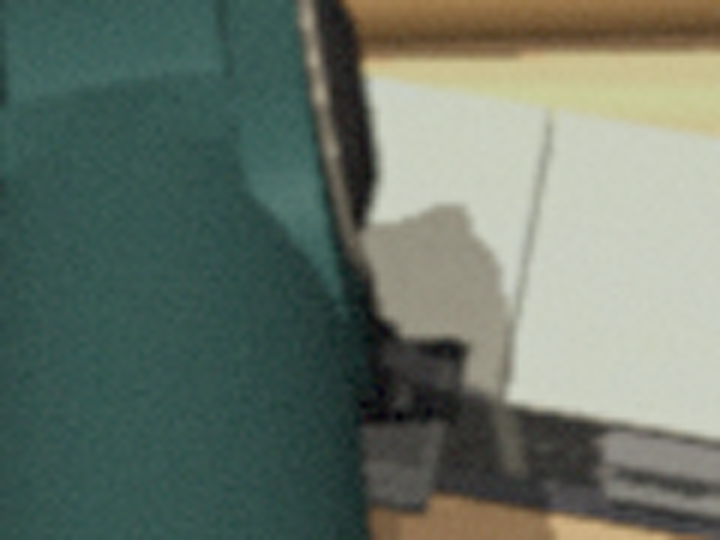

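The scene crop shows the closed fingertips at about (330,375) in the crop, over the slot between the lip and the panel. I'll lower into the slot.

>>> drive_tool(
  fingers=[1, 1, 1, 1, 1],
  xyz=[
    [0, -0.05, 0.4],
    [0, 0, 0.4],
    [0, 0, 0.2],
    [0, 0, 0.1],
    [0, 0, 0],
  ],
  twist=[0, 0, 0, 0, 0],
)

```text
time_s: 3.05
position: [0.6276, 0.129, 0.1601]
tool_rot: [0.002, 0.763, 0.646, 0.003]
contact_force: [-0.3, 1.1, -0.8]
width: 0.0
```

```bash
python3 -c "
from go import *
show(np.r_[H([-.075,0,0])[:2],.156])"
```

```text
t 3.05 pos [0.6276 0.129  0.1601] house mm [-73.5   1.7 148.1] xang 1.406 tilt 0.006 F [-0.3  1.1 -0.8] w 0.0000
units [-0.06 -0.05  0.14] for each of the wanted rows: divide
```

>>> drive_tool(
  fingers=[1, 1, 1, 1, 1],
  xyz=[
    [0, 0, 0.14],
    [0, -0.2, 0],
    [0, -0.2, 0.05],
    [0, -0.25, 0.1],
    [0, -0.25, 0.12],
  ],
  twist=[0, 0, 0, 0, 0],
)

```text
time_s: 3.47
position: [0.6075, 0.1322, 0.1494]
tool_rot: [0.007, 0.764, 0.645, 0.009]
contact_force: [-0.5, -0.7, -0.4]
width: 0.0
```

```bash
python3 -c "
from go import *
show()"
```

```text
t 3.47 pos [0.6075 0.1322 0.1494] house mm [-93.9   1.7 137.4] xang 1.403 tilt 0.024 F [-0.5 -0.7 -0.4] w 0.0000
```

>>> drive_tool(
  fingers=[1, 1, 1, 1, 1, 1],
  xyz=[
    [0, -0.25, 0.15],
    [0, -0.25, 0.15],
    [0, -0.25, 0.15],
    [0, -0.1, 0],
    [0, 0, 0],
    [0, 0, 0],
  ],
  twist=[0, 0, 0, 0, 0, 0],
)

```text
time_s: 3.97
position: [0.5754, 0.1379, 0.1334]
tool_rot: [0.005, 0.763, 0.646, 0.007]
contact_force: [0.1, 0.2, -1.4]
width: 0.0
```

```bash
python3 -c "
from go import *
show()
for n in('scene','top'):
    d=r.get_image(n);crop(d,(340,180,460,270) if n=='scene' else (220,120,340,210),6,n+'2.png')"
```

```text
t 3.97 pos [0.5754 0.1379 0.1334] house mm [-126.5    2.4  121.4] xang 1.405 tilt 0.018 F [ 0.1  0.2 -1.4] w 0.0000
```

View pics/scene2.png

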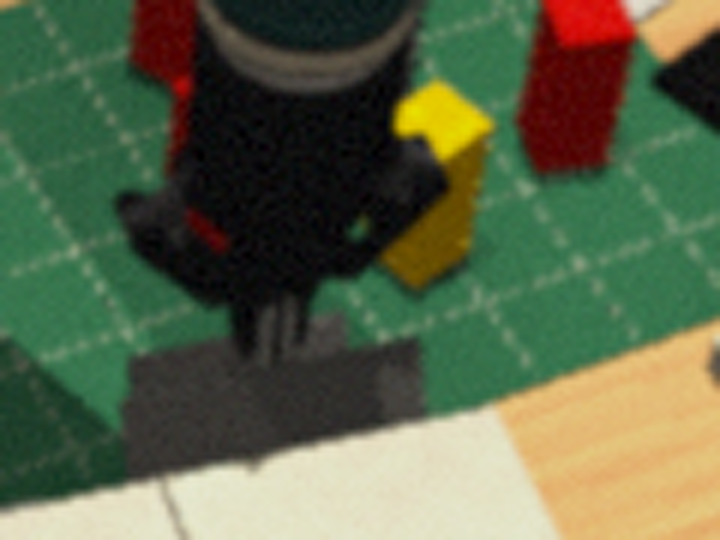

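The bin has tipped open; its panel is visible at about (270,400) in the crop. I'll lift out of the slot, go to the tower and open the gripper on the way.

>>> drive_tool(
  fingers=[1, 1, 1, 1, 1],
  xyz=[
    [0, 0, -0.8],
    [0, 0, -0.8],
    [0, 0, -0.8],
    [0, 0, -0.8],
    [0, 0, 0],
  ],
  twist=[0, 0, 0, 0, 0],
)

```text
time_s: 4.48
position: [0.5757, 0.1369, 0.2328]
tool_rot: [0.006, 0.764, 0.646, 0.007]
contact_force: [2.3, 0.4, 0.5]
width: -0.0003
```

```bash
python3 -c "
from go import *
show([.376,.3073,.22])"
```

```text
t 4.48 pos [0.5757 0.1369 0.2328] house mm [-126.1    1.4  220.8] xang 1.403 tilt 0.018 F [2.3 0.4 0.5] w -0.0003
units [ 4.49 -7.52  0.3 ] for each of the wanted rows: divide
```

>>> drive_tool(
  fingers=[1, 1, 1, -1, -1, -1, -1, -1, -1, -1, -1, -1, -1, -1, -1, -1, -1, -1, -1, -1],
  xyz=[
    [0.45, -0.75, 0],
    [0.45, -0.75, 0],
    [0.45, -0.75, 0],
    [0.45, -0.75, 0],
    [0.45, -0.75, 0],
    [0.45, -0.75, 0],
    [0.45, -0.75, 0],
    [0.45, -0.75, 0],
    [0.45, -0.75, 0],
    [0.4, -0.7, 0],
    [0, 0, 0],
    [0, 0, 0],
    [0, 0, 0],
    [0, 0, 0],
    [0, 0, 0],
    [0, 0, 0],
    [0, 0, 0],
    [0, 0, 0],
    [0, 0, 0],
    [0, 0, 0],
  ],
  twist=[0, 0, 0, 0, 0, 0, 0, 0, 0, 0, -1, -1, -1, -1, -1, -1, -1, 0, 0, 0],
)

```text
time_s: 6.15
position: [0.3797, 0.3154, 0.2305]
tool_rot: [0.013, 0.549, 0.835, 0.014]
contact_force: [0.9, -0.7, -1.0]
width: 0.0852
```

```bash
python3 -c "
from go import *
show([.376,.3073,.15])
for n in('scene','top'):
    d=r.get_image(n);crop(d,(240,200,440,350) if n=='scene' else (150,120,350,220),4,n+'3.png')
    crop(d,(340,130,460,220) if n=='scene' else (150,250,250,330),6,n+'3b.png')
"
```

```text
t 6.15 pos [0.3797 0.3154 0.2305] house mm [-347.4  147.3  218.5] xang 1.978 tilt 0.039 F [ 0.9 -0.7 -1. ] w 0.0852
units [-0.18 -0.32  2.67] for each of the wanted rows: divide
```

View pics/scene3.png

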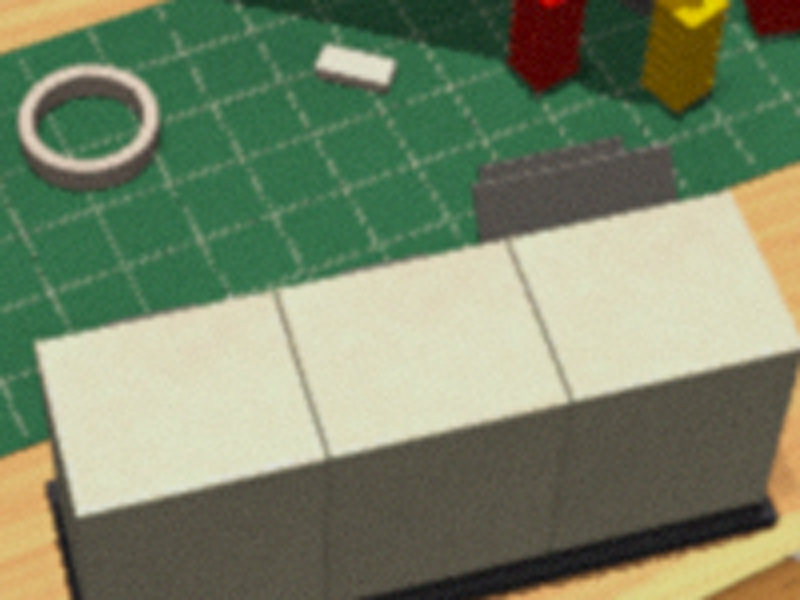

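View pics/top3.png

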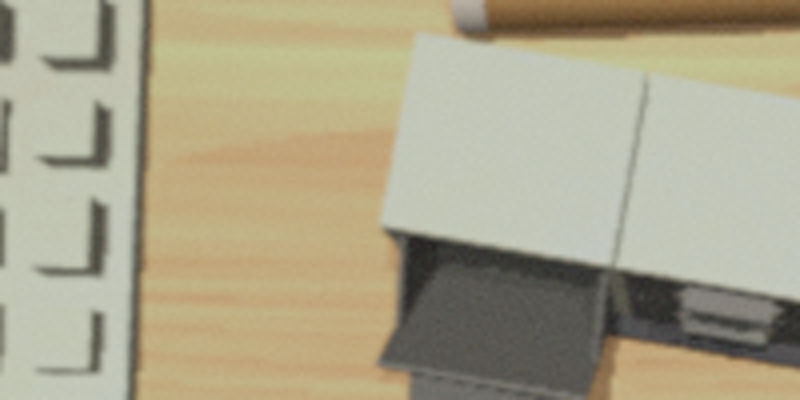

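View pics/scene3b.png

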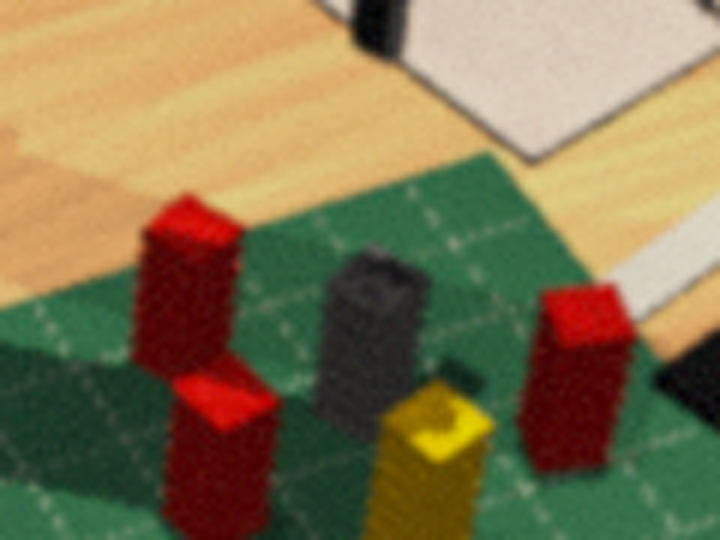

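```bash
cat >> go.py <<'E'
def bp(x,y,z,th):
    c,s_=np.cos(th),np.sin(th);x,z=x/1e3,z/1e3
    return H([-.025+x*c-z*s_,y/1e3,.030+x*s_+z*c])
E
python3 -c "
from go import *
import pickle
t,s=pickle.load(open('i0.pkl','rb'))
for th in(.5,.6,.65):
  P=np.array([bp(-32,61,128,th),bp(-32,-61,128,th)]); print(th,((proj(t,P)-[150,120])*4).round(),((proj(s,P)-[240,200])*4).round())
# tower top check
print(proj(s,[[.376,.3073,.084]]),proj(s,[st()[0]['position']]))
"
```

```text
0.5 [[374. 342.]
 [589. 379.]] [[677. 143.]
 [476. 186.]]
0.6 [[374. 360.]
 [587. 398.]] [[670. 142.]
 [470. 185.]]
0.65 [[374. 369.]
 [586. 406.]] [[666. 142.]
 [468. 184.]]
[[402.75199233 176.91854291]] [[412.9668549  134.39791308]]
```

```bash
python3 -c "
from go import *
d=r.get_image('top');im=cv2.resize(d['img'][165:230,235:315,::-1],None,fx=9,fy=9,interpolation=cv2.INTER_CUBIC)
for th,c in((.55,(255,0,0)),(.65,(0,0,255))):
  for a in ([(-32,61,128),(-32,-61,128)],[(-68,45,126),(-68,-45,126)],[(-74,45,126),(-74,-45,126)]):
    p=((proj(d,[bp(*q,th) for q in a])+.5-[235,165])*9).astype(int)
    cv2.line(im,tuple(map(int,p[0])),tuple(map(int,p[1])),c,1)
p=((proj(d,[H([-.055,.0645,.154]),H([-.055,-.0645,.154])])+.5-[235,165])*9).astype(int);cv2.line(im,tuple(map(int,p[0])),tuple(map(int,p[1])),(0,255,255),1)
cv2.imwrite('pics/ov.png',im)"
```

```text
(no output)
```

View pics/ov.png

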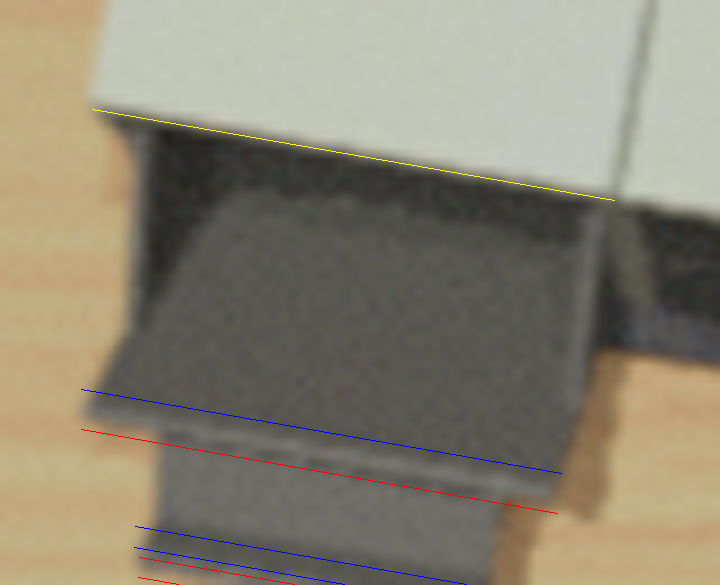

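>>> drive_tool(
  fingers=[-1, -1, -1, -1, -1],
  xyz=[
    [-0.18, -0.32, 0],
    [0, 0, 0.9],
    [0, 0, 0.9],
    [0, 0, 0.9],
    [0, 0, 0],
  ],
  twist=[0, 0, 0, 0, 0],
)

```text
time_s: 6.72
position: [0.3757, 0.3063, 0.1493]
tool_rot: [0.014, 0.55, 0.835, 0.017]
contact_force: [-0.7, -0.4, 0.9]
width: 0.0853
```

```bash
python3 -c "
from go import *
show([.376,.3073,.048])
for n in('scene','top'):
    d=r.get_image(n)
    crop(d,(340,130,460,220) if n=='scene' else (150,250,250,330),6,n+'4.png')
"
```

```text
t 6.72 pos [0.3757 0.3063 0.1493] house mm [-350.   137.7  137.3] xang 1.977 tilt 0.045 F [-0.7 -0.4  0.9] w 0.0853
units [ 0.04 -0.13  3.37] for each of the wanted rows: divide
```

View pics/scene4.png

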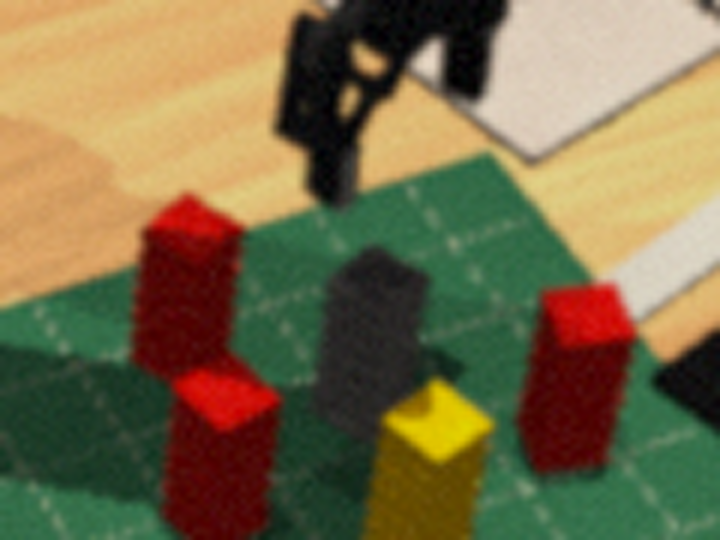

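View pics/top4.png

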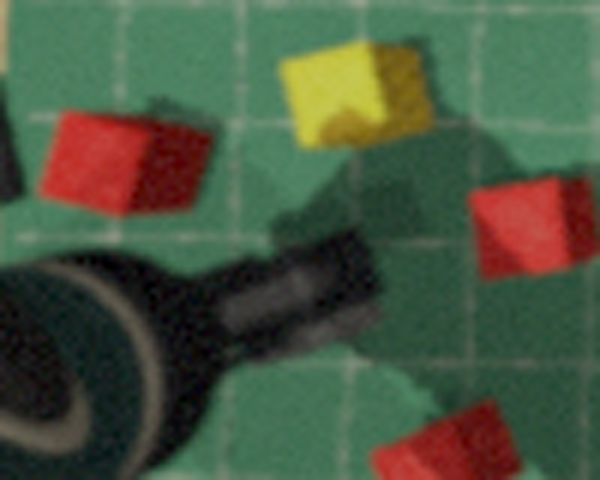

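>>> drive_tool(
  fingers=[-1, -1, -1, -1, -1, -1],
  xyz=[
    [0, -0.15, 0],
    [0, 0, 0.7],
    [0, 0, 0.7],
    [0, 0, 0.7],
    [0, 0, 0.6],
    [0, 0, 0],
  ],
  twist=[0, 0, 0, 0, 0, 0],
)

```text
time_s: 7.32
position: [0.3826, 0.3136, 0.0816]
tool_rot: [0.018, 0.55, 0.834, 0.031]
contact_force: [0.4, -0.3, 0.2]
width: 0.0853
```

```bash
python3 -c "
from go import *
show([.376,.3073,.048])
for n in('scene','top'):
    d=r.get_image(n)
    crop(d,(340,130,460,220) if n=='scene' else (150,250,250,330),6,n+'5.png')
"
```

```text
t 7.32 pos [0.3826 0.3136 0.0816] house mm [-344.3  146.    69.6] xang 1.976 tilt 0.071 F [ 0.4 -0.3  0.2] w 0.0853
units [-0.11 -0.36  1.1 ] for each of the wanted rows: divide
```

View pics/scene5.png

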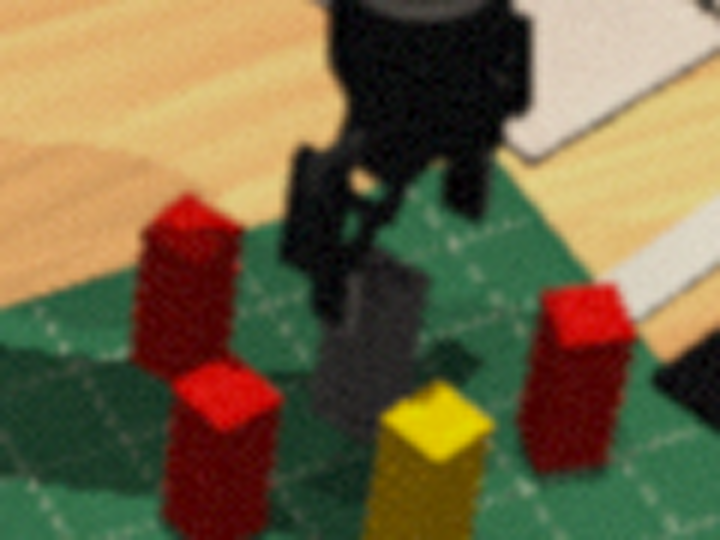

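```bash
python3 -c "
from go import *
s,A=st();print(s['q'].round(3));print(A.round(3))
"
```

```text
[-0.728  0.404 -0.047  2.133  0.077  0.535  1.14 ]
[[-0.394  0.917  0.066]
 [ 0.919  0.393  0.035]
 [ 0.006  0.074 -0.997]]
```

>>> drive_tool(
  fingers=[-1, -1, -1, -1, -1, -1],
  xyz=[
    [-0.1, -0.36, 0],
    [0, 0, 0],
    [0, -0.03, 0.4],
    [0, -0.03, 0.4],
    [0, -0.03, 0.3],
    [0, 0, 0],
  ],
  twist=[0, 0, 0, 0, 0, 0],
)

```text
time_s: 7.92
position: [0.3771, 0.3105, 0.058]
tool_rot: [0.02, 0.55, 0.834, 0.04]
contact_force: [-0.5, 0.3, 1.1]
width: 0.0854
```

```bash
python3 -c "
from go import *
show([.376,.3073,.048])
for n in('scene','top'):
    d=r.get_image(n)
    crop(d,(340,130,460,220) if n=='scene' else (150,250,250,330),6,n+'6.png')
"
```

```text
t 7.92 pos [0.3771 0.3105 0.058 ] house mm [-349.2  142.1   46. ] xang 1.976 tilt 0.090 F [-0.5  0.3  1.1] w 0.0854
units [-0.09 -0.1   0.32] for each of the wanted rows: divide
```

View pics/scene6.png

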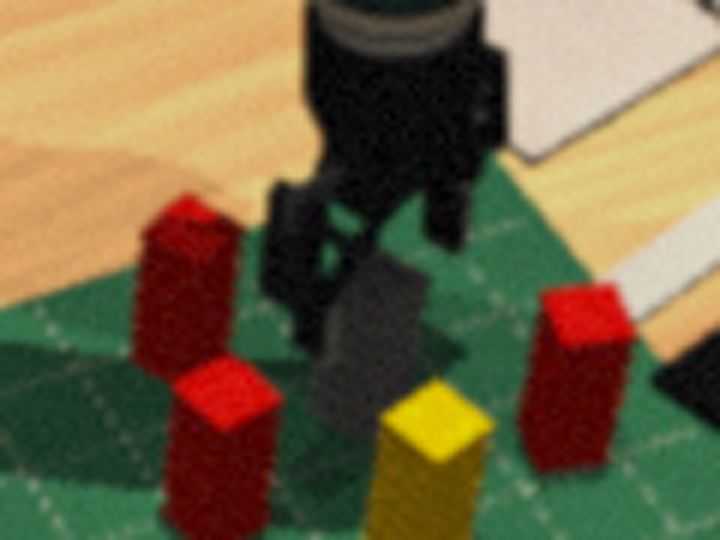

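>>> drive_tool(
  fingers=[-1, -1, -1, 1, 1, 1, 1, 1, 1],
  xyz=[
    [-0.1, -0.1, 0.2],
    [0, -0.05, 0.2],
    [0, 0, 0],
    [0, 0, 0],
    [0, 0, 0],
    [0, 0, 0],
    [0, 0, 0],
    [0, 0, 0],
    [0, 0, 0],
  ],
  twist=[0, 0, 0, 0, 0, 0, 0, 0, 0],
  newtons=30,
)

```text
time_s: 8.77
position: [0.3767, 0.3074, 0.0474]
tool_rot: [0.02, 0.55, 0.834, 0.043]
contact_force: [0.2, -0.1, -1.4]
width: 0.0339
```

```bash
python3 -c "
from go import *
show([.376,.3073,.048])
for n in('scene','top'):
    d=r.get_image(n)
    crop(d,(340,130,460,220) if n=='scene' else (150,250,250,330),6,n+'7.png')
"
```

```text
t 8.77 pos [0.3767 0.3074 0.0474] house mm [-349.2  138.9   35.4] xang 1.976 tilt 0.095 F [ 0.2 -0.1 -1.4] w 0.0339
units [ 0.01 -0.02 -0.02] for each of the wanted rows: divide
```

View pics/scene7.png

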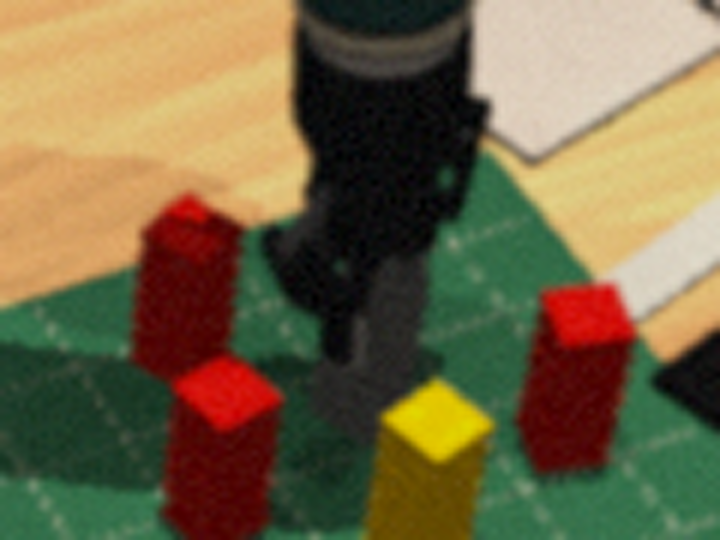

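The tower is gripped: the opening reads 33.9 mm, against its 34 mm width. I'll lift it straight up.

>>> drive_tool(
  fingers=[1, 1, 1, 1, 1, 1, 1, 1, 1, 1, 1],
  xyz=[
    [0, 0.03, -0.3],
    [0, 0.06, -0.6],
    [0, 0.06, -0.7],
    [0, 0.06, -0.7],
    [0, 0.06, -0.7],
    [0, 0.06, -0.7],
    [0, 0.06, -0.7],
    [0, 0.06, -0.7],
    [0, 0.06, -0.7],
    [0, 0, 0],
    [0, 0, 0],
  ],
  twist=[0, 0, 0, 0, 0, 0, 0, 0, 0, 0, 0],
)

```text
time_s: 9.78
position: [0.3742, 0.3033, 0.2345]
tool_rot: [0.02, 0.55, 0.834, 0.042]
contact_force: [0.1, -0.2, -2.0]
width: 0.034
```

```bash
python3 -c "
from go import *
show(H([-.080,0,.218]));print(st()[1].round(3))
for n in('scene','top'):
    d=r.get_image(n)
    crop(d,(340,80,460,220) if n=='scene' else (150,250,250,330),4,n+'8.png')
"
```

```text
t 9.78 pos [0.3742 0.3033 0.2345] house mm [-351.   134.5  222.5] xang 1.977 tilt 0.092 F [ 0.1 -0.2 -2. ] w 0.0340
units [-8.61  5.23  0.52] for each of the wanted rows: divide
[[-0.395  0.915  0.079]
 [ 0.919  0.392  0.047]
 [ 0.012  0.091 -0.996]]
```

View pics/scene8.png

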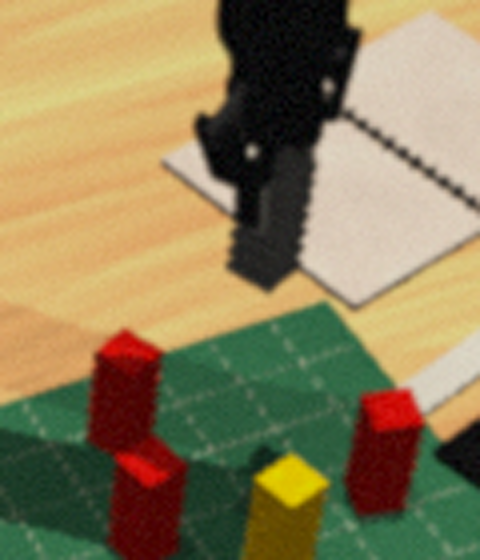

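>>> drive_tool(
  fingers=[1, 1, 1, 1, 1, 1, 1, 1, 1],
  xyz=[
    [0, 0, 0],
    [0, 0, 0],
    [0, 0, 0],
    [0, 0, 0],
    [0, 0, 0],
    [0, 0, 0],
    [0, 0, 0],
    [0, 0, 0],
    [0, 0, 0],
  ],
  twist=[1, 1, 1, 1, 1, 1, 1, 0, 0],
)

```text
time_s: 10.63
position: [0.368, 0.2979, 0.2215]
tool_rot: [0.008, 0.767, 0.641, 0.033]
contact_force: [0.3, -0.3, -0.6]
width: 0.0334
```

```bash
python3 -c "
from go import *
show(H([-.140,0,.218]));print(st()[1].round(3))
"
```

```text
t 10.63 pos [0.368  0.2979 0.2215] house mm [-356.3  128.2  209.5] xang 1.393 tilt 0.067 F [ 0.3 -0.3 -0.6] w 0.0334
units [-4.1   7.31 -0.05] for each of the wanted rows: divide
[[ 0.177  0.982  0.06 ]
 [ 0.983 -0.179  0.03 ]
 [ 0.04   0.054 -0.998]]
```

>>> drive_tool(
  fingers=[1, 1, 1, 1, 1, 1, 1, 1, 1, 1, 1, 1],
  xyz=[
    [-0.2, 0.4, -0.1],
    [-0.4, 0.73, -0.1],
    [-0.4, 0.73, -0.1],
    [-0.4, 0.73, -0.1],
    [-0.4, 0.73, -0.1],
    [-0.4, 0.73, -0.1],
    [-0.4, 0.73, -0.1],
    [-0.4, 0.73, -0.1],
    [-0.4, 0.73, -0.1],
    [-0.3, 0.5, -0.1],
    [0, 0, 0],
    [0, 0, 0],
  ],
  twist=[-0.2, 0, 0, 0, 0, 0, 0, 0, 0, 0, 0, 0],
)

```text
time_s: 11.63
position: [0.5527, 0.1492, 0.2493]
tool_rot: [0.007, 0.751, 0.66, 0.024]
contact_force: [-0.7, 0.3, -1.2]
width: 0.0333
```

```bash
python3 -c "
from go import *
show(H([-.082,0,.200]));print(st()[1].round(3))
for n in('scene','top'):
    d=r.get_image(n)
    crop(d,(320,100,480,280) if n=='scene' else (170,130,350,280),3.3,n+'9.png')
"
```

```text
t 11.63 pos [0.5527 0.1492 0.2493] house mm [-150.7   10.   237.3] xang 1.444 tilt 0.049 F [-0.7  0.3 -1.2] w 0.0333
units [-0.43  2.23  1.33] for each of the wanted rows: divide
[[ 0.127  0.991  0.045]
 [ 0.992 -0.128  0.021]
 [ 0.026  0.042 -0.999]]
```

View pics/scene9.png

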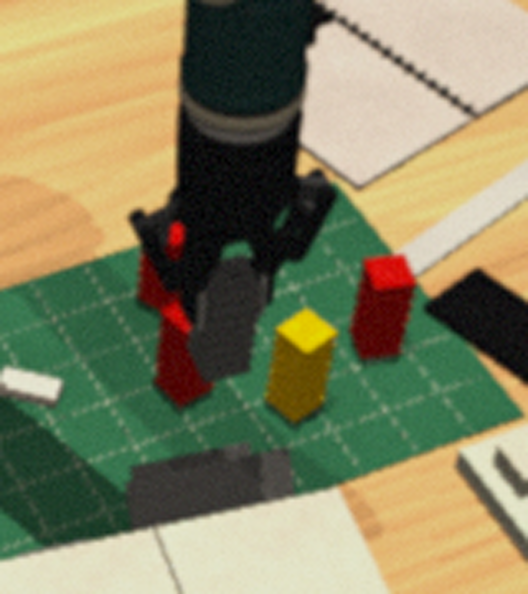

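>>> drive_tool(
  fingers=[1, 1, 1, 1, 1, 1],
  xyz=[
    [-0.14, 0.7, 0.2],
    [-0.14, 0.7, 0.2],
    [-0.14, 0.6, 0.2],
    [0, 0.15, 0],
    [0, 0, 0],
    [0, 0, 0],
  ],
  twist=[0.3, 0, 0, 0, 0, 0],
)

```text
time_s: 12.23
position: [0.6102, 0.1366, 0.2313]
tool_rot: [0.003, 0.753, 0.657, 0.022]
contact_force: [-1.0, 0.1, -2.0]
width: 0.0337
```

```bash
python3 -c "
from go import *
show(H([-.082,0,.180]));print(st()[1].round(3))
for n in('scene','top'):
    d=r.get_image(n)
    crop(d,(320,100,480,280) if n=='scene' else (170,130,350,280),3.3,n+'10.png')
"
```

```text
t 12.23 pos [0.6102 0.1366 0.2313] house mm [-91.9   6.5 219.3] xang 1.435 tilt 0.045 F [-1.   0.1 -2. ] w 0.0337
units [-0.26  0.28  1.31] for each of the wanted rows: divide
[[ 0.135  0.99   0.038]
 [ 0.99  -0.136  0.024]
 [ 0.029  0.034 -0.999]]
```

View pics/scene10.png

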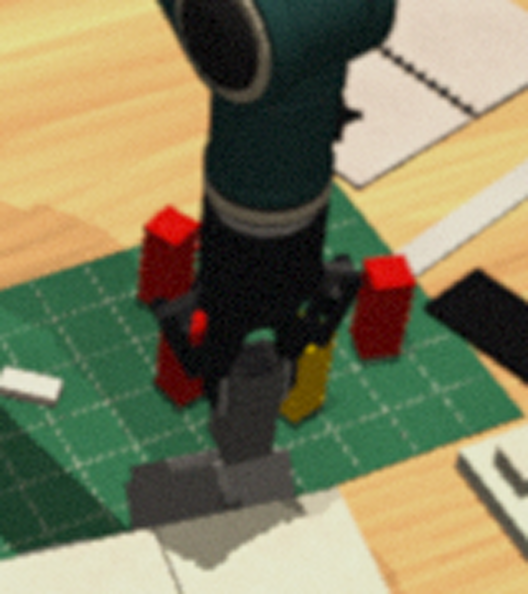

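View pics/top10.png

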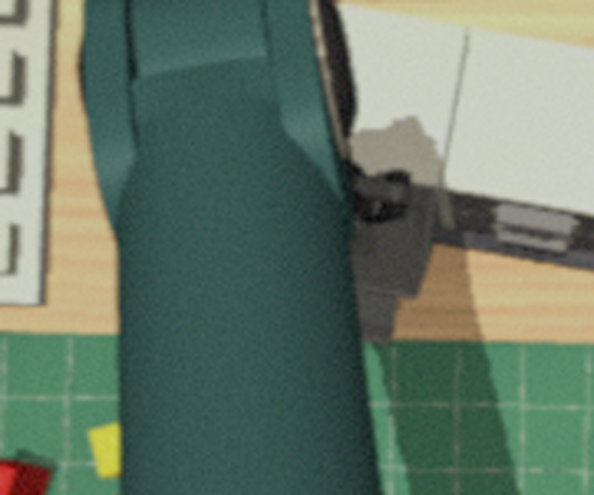

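>>> drive_tool(
  fingers=[1, 1, 1, 1, 1, 1, 1, 1],
  xyz=[
    [-0.2, 0.42, 0],
    [0, 0, 0],
    [0, -0.02, 0.5],
    [0, -0.02, 0.5],
    [0, -0.02, 0.5],
    [0, -0.02, 0.5],
    [0, 0, 0],
    [0, 0, 0],
  ],
  twist=[0.2, 0, 0, 0, 0, 0, 0, 0],
)

```text
time_s: 13.0
position: [0.6236, 0.1319, 0.1747]
tool_rot: [0.004, 0.758, 0.651, 0.026]
contact_force: [0.4, -0.9, -0.9]
width: 0.034
```

```bash
python3 -c "
from go import *
show(H([-.080,0,.131]));print(st()[1].round(3))
for n in('scene','top'):
    d=r.get_image(n)
    crop(d,(320,100,480,280) if n=='scene' else (170,130,350,280),3.3,n+'11.png')
"
```

```text
t 13.00 pos [0.6236 0.1319 0.1747] house mm [-78.    3.9 162.7] xang 1.420 tilt 0.053 F [ 0.4 -0.9 -0.9] w 0.0340
units [-0.17 -0.11  1.05] for each of the wanted rows: divide
[[ 0.15   0.988  0.045]
 [ 0.988 -0.152  0.028]
 [ 0.034  0.04  -0.999]]
```

View pics/scene11.png

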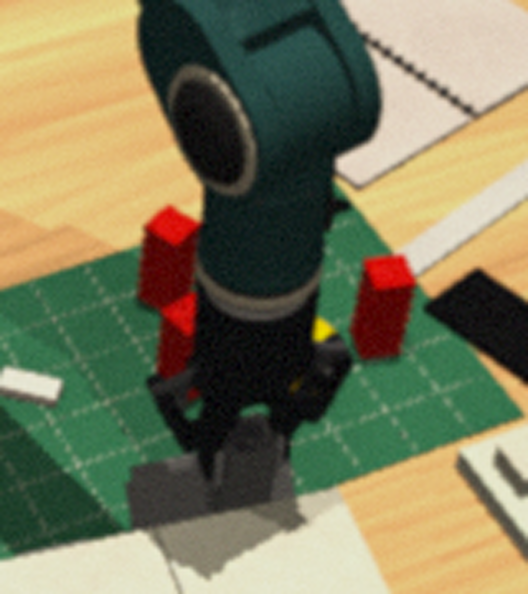

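View pics/top11.png

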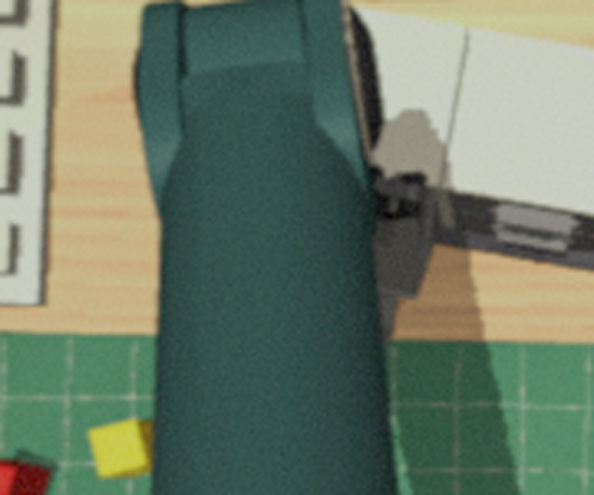

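>>> drive_tool(
  fingers=[1, 1, 1, 1, 1, 1],
  xyz=[
    [-0.1, -0.05, 0.3],
    [-0.05, -0.05, 0.3],
    [0, -0.02, 0.3],
    [0, 0, 0.15],
    [0, 0, 0.15],
    [0, 0, 0],
  ],
  twist=[0, 0, 0, 0, 0, 0],
  newtons=20,
)

```text
time_s: 13.6
position: [0.6237, 0.1289, 0.1392]
tool_rot: [0.006, 0.759, 0.651, 0.03]
contact_force: [1.7, 0.6, -0.1]
width: 0.034
```

```bash
python3 -c "
from go import *
show(H([-.080,0,.131]))
"
```

```text
t 13.60 pos [0.6237 0.1289 0.1392] house mm [-77.4   0.9 127.2] xang 1.419 tilt 0.061 F [ 1.7  0.6 -0.1] w 0.0340
units [-0.03 -0.08 -0.13] for each of the wanted rows: divide
```

>>> drive_tool(
  fingers=[1, 1, 1, 1, 1],
  xyz=[
    [0, 0, 0.2],
    [0, -0.02, 0.2],
    [0, -0.05, 0.2],
    [0, -0.05, 0.2],
    [0, 0, 0],
  ],
  twist=[0, 0, 0, 0, 0],
)

```text
time_s: 14.02
position: [0.6311, 0.1305, 0.1221]
tool_rot: [0.012, 0.758, 0.65, 0.039]
contact_force: [-1.6, 0.1, -2.9]
width: 0.0339
```

```bash
python3 -c "
from go import *
show(H([-.080,0,.131]))
d=r.get_image('scene');crop(d,(320,130,480,280),4.5,'s12.png')
"
```

```text
t 14.02 pos [0.6311 0.1305 0.1221] house mm [-70.3   3.7 110.1] xang 1.419 tilt 0.082 F [-1.6  0.1 -2.9] w 0.0339
units [-0.09 -0.27 -0.72] for each of the wanted rows: divide
```

View pics/s12.png

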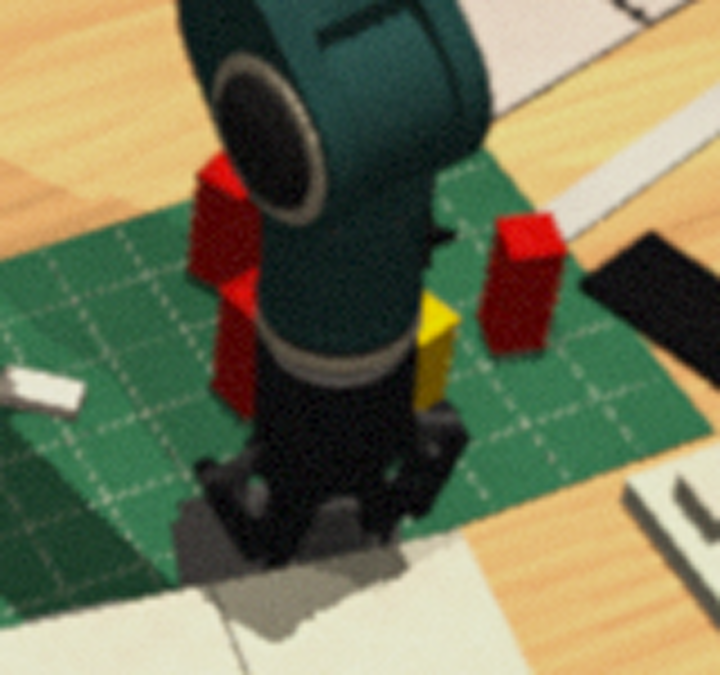

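>>> drive_tool(
  fingers=[1, 1, 1, 1, 1],
  xyz=[
    [-0.05, -0.2, 0],
    [-0.05, -0.2, 0],
    [0, -0.2, 0],
    [0, -0.1, 0],
    [0, 0, 0],
  ],
  twist=[0, 0, 0, 0, 0],
)

```text
time_s: 14.48
position: [0.6149, 0.1315, 0.1239]
tool_rot: [0.016, 0.758, 0.65, 0.046]
contact_force: [3.2, 0.6, -0.5]
width: 0.0336
```

```bash
python3 -c "
from go import *
show(H([-.080,0,.131]));print(st()[1].round(3))
d=r.get_image('scene');crop(d,(320,130,480,280),4.5,'s13.png')
"
```

```text
t 14.48 pos [0.6149 0.1315 0.1239] house mm [-86.5   2.2 111.9] xang 1.420 tilt 0.097 F [ 3.2  0.6 -0.5] w 0.0336
units [-0.04  0.27 -0.62] for each of the wanted rows: divide
[[ 0.15   0.984  0.09 ]
 [ 0.987 -0.154  0.035]
 [ 0.049  0.084 -0.995]]
```

View pics/s13.png

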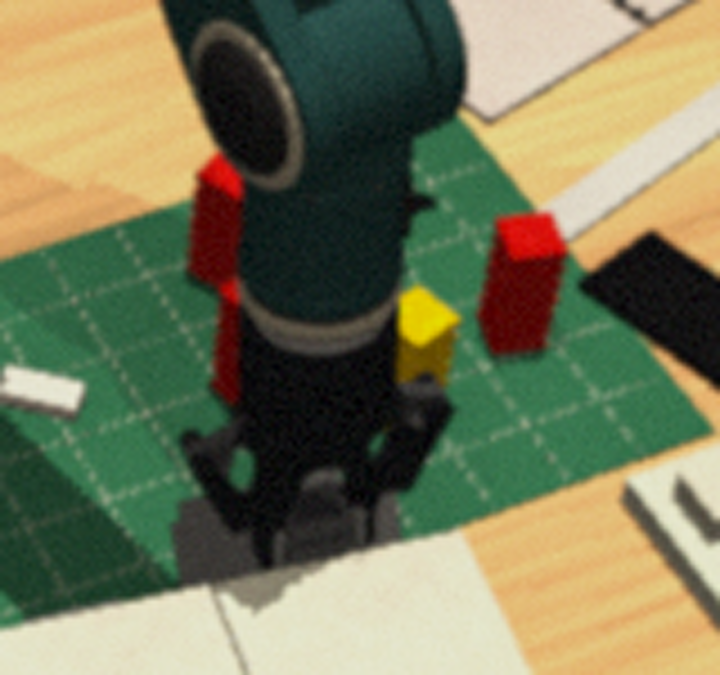

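>>> drive_tool(
  fingers=[1, 1, 1, 1, 1, 1],
  xyz=[
    [-0.05, -0.12, 0.15],
    [0, -0.15, 0.15],
    [0, -0.15, 0.15],
    [0, -0.15, 0.15],
    [0, -0.15, 0.1],
    [0, 0, 0],
  ],
  twist=[0, 0, 0, 0, 0, 0],
)

```text
time_s: 15.03
position: [0.6032, 0.1332, 0.1068]
tool_rot: [0.022, 0.758, 0.649, 0.054]
contact_force: [2.3, 0.3, 1.4]
width: 0.0335
```

```bash
python3 -c "
from go import *
show(H([-.080,0,.131]));print(st()[1].round(3))
d=r.get_image('scene');crop(d,(320,130,480,280),4.5,'s14.png')
"
```

```text
t 15.03 pos [0.6032 0.1332 0.1068] house mm [-98.3   2.   94.8] xang 1.419 tilt 0.116 F [2.3 0.3 1.4] w 0.0335
units [-0.01  0.73 -1.14] for each of the wanted rows: divide
[[ 0.151  0.982  0.11 ]
 [ 0.987 -0.156  0.037]
 [ 0.053  0.103 -0.993]]
```

View pics/s14.png

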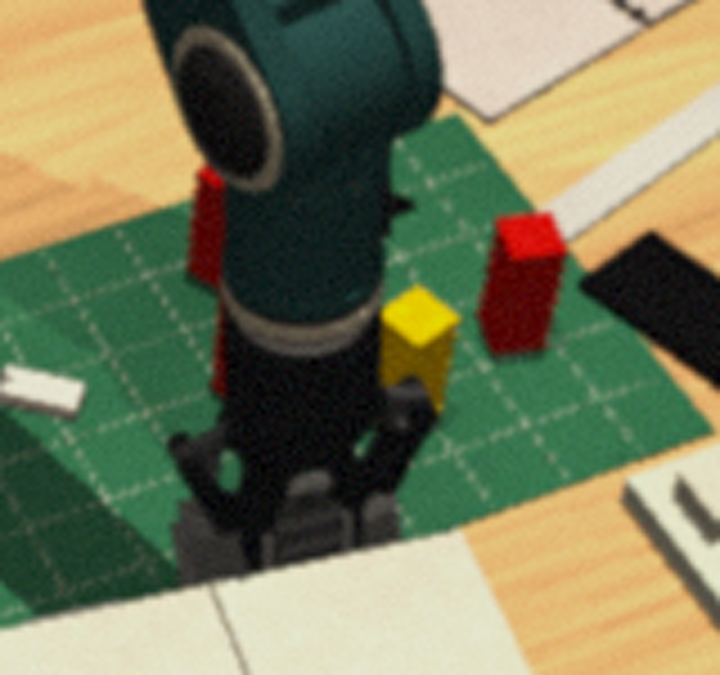

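The tower is leaning along the bin's front panel. I'll release with a part opening, enough to let it slide to the floor.

>>> drive_tool(
  fingers=[-0.2, -0.2, -0.2, -0.2, -0.2],
  xyz=[
    [0, 0, 0],
    [0, 0, 0],
    [0, 0, 0],
    [0, 0, 0],
    [0, 0, 0],
  ],
  twist=[0, 0, 0, 0, 0],
)

```text
time_s: 15.5
position: [0.6023, 0.1342, 0.1062]
tool_rot: [0.021, 0.758, 0.65, 0.053]
contact_force: [2.8, -0.2, 3.9]
width: 0.0513
```

```bash
python3 -c "
from go import *
show();
d=r.get_image('scene');crop(d,(320,130,480,280),4.5,'s15.png')
"
```

```text
t 15.50 pos [0.6023 0.1342 0.1062] house mm [-99.4   2.9  94.2] xang 1.420 tilt 0.114 F [ 2.8 -0.2  3.9] w 0.0513
```

View pics/s15.png

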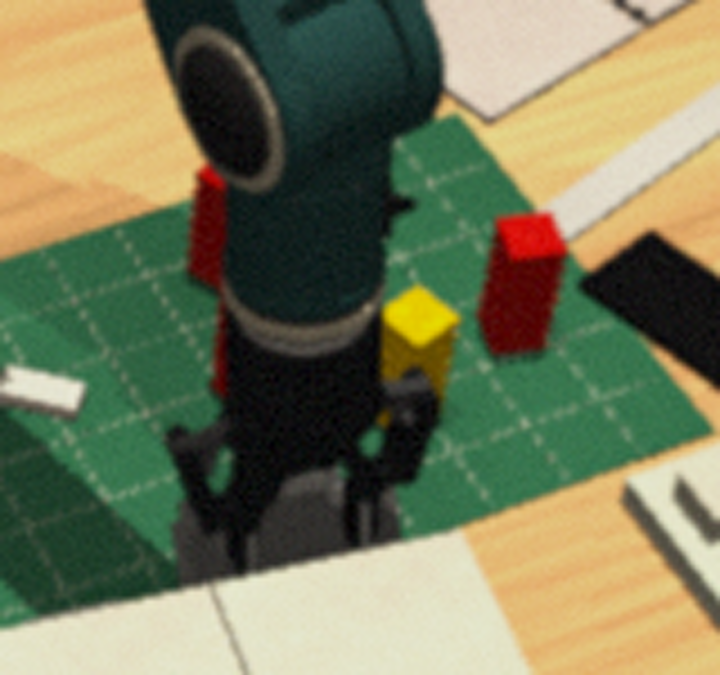

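The tower has slid down inside and out of view. I'll raise the gripper clear.

>>> drive_tool(
  fingers=[-0.2, -0.2, -0.2, -0.2, -0.2, 1, 1, 1],
  xyz=[
    [0, 0.08, -0.3],
    [0, 0.08, -0.7],
    [0, 0.08, -0.8],
    [0, 0.08, -0.8],
    [0, 0.08, -0.8],
    [0, 0, -0.3],
    [0, 0, 0],
    [0, 0, 0],
  ],
  twist=[0, 0, 0, 0, 0, 0, 0, 0],
)

```text
time_s: 16.22
position: [0.5877, 0.1262, 0.2133]
tool_rot: [0.011, 0.759, 0.65, 0.036]
contact_force: [0.8, 0.1, -1.3]
width: 0.0154
```

```bash
python3 -c "
from go import *
show(H([-.220,0,.19]))
"
```

```text
t 16.22 pos [0.5877 0.1262 0.2133] house mm [-112.5   -7.3  201.3] xang 1.418 tilt 0.076 F [ 0.8  0.1 -1.3] w 0.0154
units [ 0.24 -3.6   0.16] for each of the wanted rows: divide
```

>>> drive_tool(
  fingers=[1, 1, 1, 1, 1, 1, 1, 1],
  xyz=[
    [0.5, -0.7, -0.1],
    [0.8, -0.7, -0.1],
    [0.9, -0.6, 0],
    [0.9, -0.5, 0],
    [0.9, -0.4, 0],
    [0.9, -0.4, 0],
    [0.5, 0, 0],
    [0, 0, 0],
  ],
  twist=[0, 0, 0, 0, 0, 0, 0, 0],
)

```text
time_s: 16.88
position: [0.5022, 0.3018, 0.2038]
tool_rot: [0.008, 0.761, 0.648, 0.021]
contact_force: [0.7, -0.6, -0.4]
width: 0.0002
```

```bash
python3 -c "
from go import *
show(H([-.220,0,.19]))
d=r.get_image('top');crop(d,(225,120,345,230),6.5,'t16.png')
d=r.get_image('scene');crop(d,(320,130,480,280),4.5,'s16.png')
"
```

```text
t 16.88 pos [0.5022 0.3018 0.2038] house mm [-224.3  152.9  191.8] xang 1.411 tilt 0.045 F [ 0.7 -0.6 -0.4] w 0.0002
units [-5.1   0.17 -0.05] for each of the wanted rows: divide
```

View pics/t16.png

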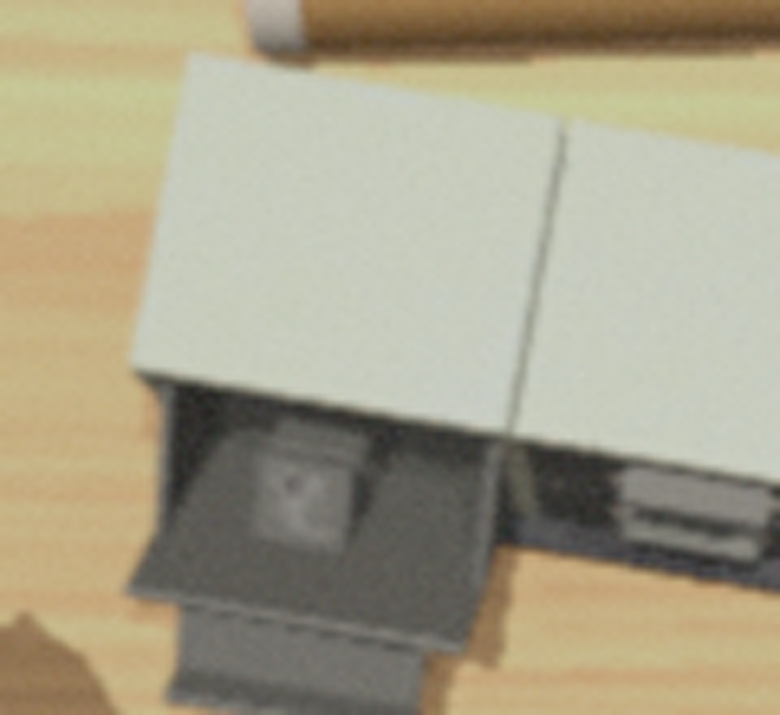

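View pics/s16.png

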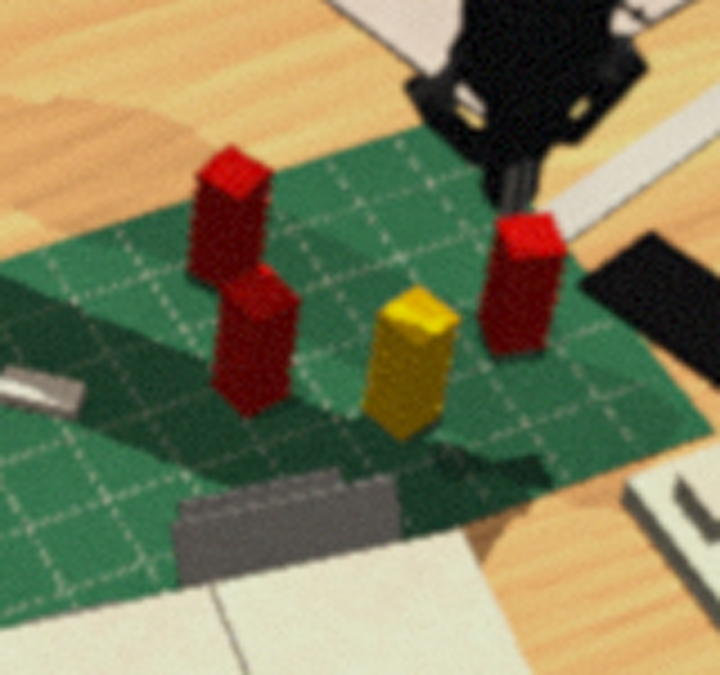

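```bash
python3 -c "
from go import *
d=r.get_image('top')
for n,P in dict(seat=(-10,6,76),up15=(-10,6,91)).items(): print(n,(proj(d,[bp(*P,.65)])-[225,120])*6.5)
show(H([-.192,0,.19]))"
```

```text
seat [[309.98035722 504.46879238]]
up15 [[301.62738459 523.32642759]]
t 17.03 pos [0.5036 0.297  0.2042] house mm [-222.1  148.3  192.2] xang 1.405 tilt 0.045 F [ 0.1 -0.6 -0.5] w 0.0001
units [-4.94  1.05  0.01] for each of the wanted rows: divide
```

The tower's top face sits at about (303,505) in the top crop. The predicted pixel for a tower resting on the bin floor is (310,504), so it is seated. Now I'll move in front of the lip.

>>> drive_tool(
  fingers=[1, 1, 1, 1, 1, 1, 1, 1],
  xyz=[
    [-0.7, 0.1, 0],
    [-0.8, 0.15, 0],
    [-0.8, 0.15, 0],
    [-0.8, 0.15, 0],
    [-0.8, 0.15, 0],
    [-0.7, 0.1, 0],
    [0, 0, 0],
    [0, 0, 0],
  ],
  twist=[0, 0, 0, 0, 0, 0, 0, 0],
)

```text
time_s: 17.7
position: [0.506, 0.1326, 0.2002]
tool_rot: [0.011, 0.771, 0.636, 0.018]
contact_force: [-0.1, 1.1, 1.5]
width: -0.0001
```

```bash
python3 -c "
from go import *
show(H([-.192,0,.075]));print(st()[1].round(3))"
```

```text
t 17.70 pos [0.506  0.1326 0.2002] house mm [-194.2  -13.6  188.2] xang 1.380 tilt 0.041 F [-0.1  1.1  1.5] w -0.0001
units [ 0.41 -0.09  3.78] for each of the wanted rows: divide
[[ 0.19   0.981  0.041]
 [ 0.982 -0.19   0.006]
 [ 0.014  0.039 -0.999]]
```

>>> drive_tool(
  fingers=[1, 1, 1, 1, 1, 1, 1, 1],
  xyz=[
    [0.4, -0.05, 0],
    [0, 0, 0],
    [0, -0.03, 0.7],
    [0, -0.03, 0.7],
    [0, -0.03, 0.7],
    [0, -0.03, 0.7],
    [0, -0.03, 0.7],
    [0, 0, 0],
  ],
  twist=[-0.4, 0, 0, 0, 0, 0, 0, 0],
)

```text
time_s: 18.37
position: [0.5099, 0.1533, 0.0934]
tool_rot: [0.011, 0.758, 0.652, 0.022]
contact_force: [-0.3, -0.6, 0.9]
width: 0.0002
```

```bash
python3 -c "
from go import *
show(H([-.185,0,.075]));print(st()[1].round(3))
d=r.get_image('scene');crop(d,(320,130,480,280),4.5,'s17.png')"
```

```text
t 18.37 pos [0.5099 0.1533 0.0934] house mm [-193.6    7.4   81.4] xang 1.422 tilt 0.049 F [-0.3 -0.6  0.9] w 0.0002
units [-0.25  0.28  0.22] for each of the wanted rows: divide
[[ 0.148  0.988  0.047]
 [ 0.989 -0.149  0.011]
 [ 0.018  0.045 -0.999]]
```

View pics/s17.png

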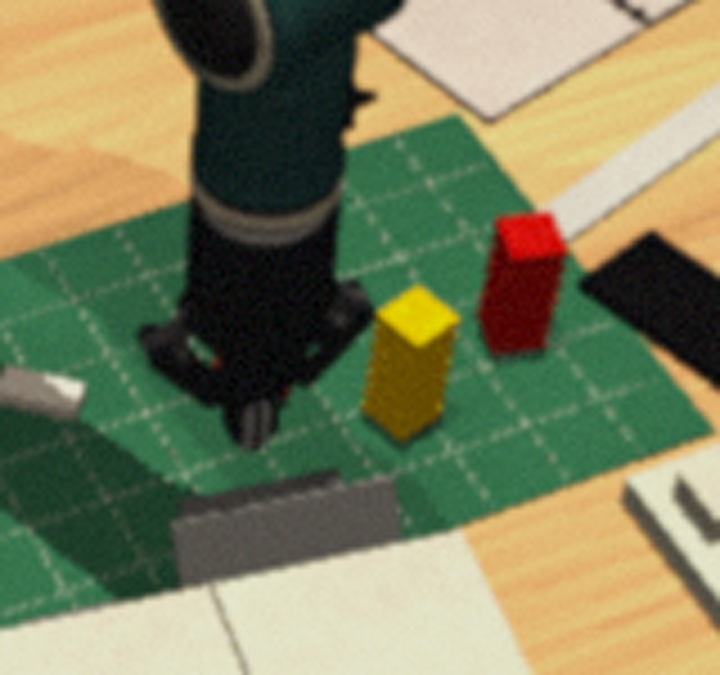

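>>> drive_tool(
  fingers=[1, 1, 1, 1, 1],
  xyz=[
    [-0.25, 0.1, 0.3],
    [0, 0.2, 0.1],
    [0, 0.2, 0],
    [0, 0.2, 0],
    [0, 0, 0],
  ],
  twist=[0, 0, 0, 0, 0],
)

```text
time_s: 18.83
position: [0.5326, 0.145, 0.0863]
tool_rot: [0.01, 0.756, 0.654, 0.023]
contact_force: [-4.1, 0.5, 0.6]
width: -0.0001
```

```bash
python3 -c "
from go import *
show(H([-.161,0,.095]));print(st()[1][2].round(3))"
```

```text
t 18.83 pos [0.5326 0.145  0.0863] house mm [-169.9    2.7   74.3] xang 1.426 tilt 0.050 F [-4.1  0.5  0.6] w -0.0001
units [-0.08  0.33 -0.68] for each of the wanted rows: divide
[ 0.021  0.045 -0.999]
```

>>> drive_tool(
  fingers=[1, 1, 1, 1, 1],
  xyz=[
    [0, 0.15, -0.22],
    [0, 0.16, -0.23],
    [0, 0.16, -0.22],
    [0, 0.16, -0.2],
    [0, 0, 0],
  ],
  twist=[0, 0, 0, 0, 0],
)

```text
time_s: 19.25
position: [0.5501, 0.1422, 0.1176]
tool_rot: [0.008, 0.756, 0.654, 0.021]
contact_force: [-4.3, -0.1, 2.5]
width: 0.0002
```

```bash
python3 -c "
from go import *
show(H([-.149,0,.113]))
d=r.get_image('scene');crop(d,(320,130,480,280),4.5,'s18.png')"
```

```text
t 19.25 pos [0.5501 0.1422 0.1176] house mm [-152.2    2.7  105.6] xang 1.426 tilt 0.045 F [-4.3 -0.1  2.5] w 0.0002
units [-0.09  0.11 -0.24] for each of the wanted rows: divide
```

View pics/s18.png

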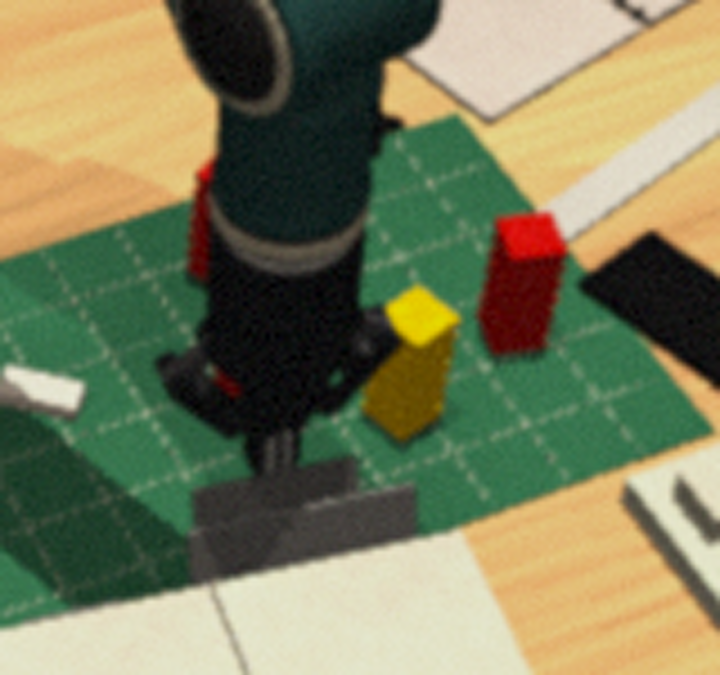

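>>> drive_tool(
  fingers=[1, 1, 1, 1, 1],
  xyz=[
    [-0.05, 0.16, -0.2],
    [0, 0.17, -0.2],
    [0, 0.18, -0.19],
    [0, 0.18, -0.18],
    [0, 0, 0],
  ],
  twist=[0, 0, 0, 0, 0],
)

```text
time_s: 19.72
position: [0.5747, 0.1365, 0.1447]
tool_rot: [0.01, 0.757, 0.653, 0.024]
contact_force: [0.0, 0.4, 0.7]
width: -0.0001
```

```bash
python3 -c "
from go import *
show(H([-.122,0,.138]))
d=r.get_image('scene');crop(d,(320,130,480,280),4.5,'s19.png')"
```

```text
t 19.72 pos [0.5747 0.1365 0.1447] house mm [-127.     0.9  132.7] xang 1.425 tilt 0.053 F [0.  0.4 0.7] w -0.0001
units [-0.03  0.17 -0.17] for each of the wanted rows: divide
```

View pics/s19.png

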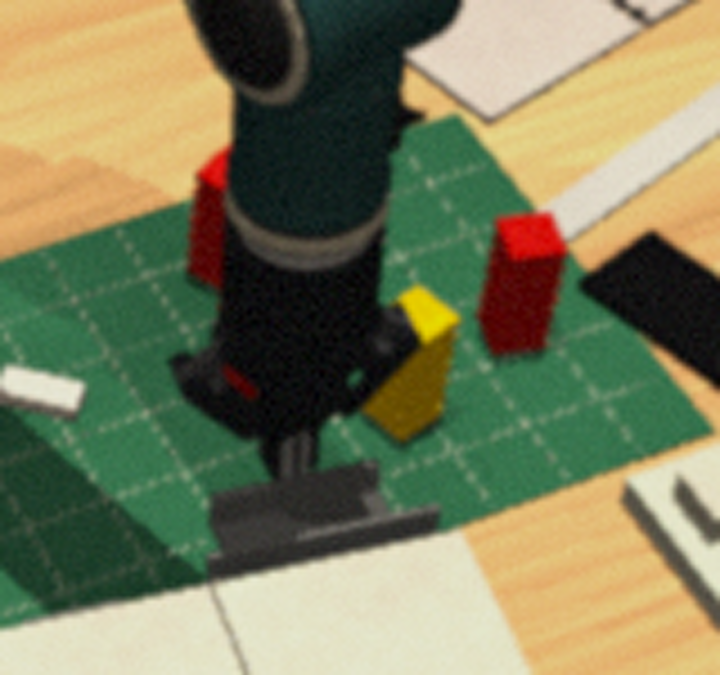

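>>> drive_tool(
  fingers=[1, 1, 1, 1, 1],
  xyz=[
    [0, 0.16, -0.12],
    [0, 0.16, -0.11],
    [0, 0.18, -0.11],
    [0, 0.2, -0.12],
    [0, 0.2, -0.12],
  ],
  twist=[0, 0, 0, 0, 0],
)

```text
time_s: 20.18
position: [0.5862, 0.134, 0.155]
tool_rot: [-0.0, 0.756, 0.655, 0.01]
contact_force: [-6.6, 1.4, -2.3]
width: -0.0002
```

```bash
python3 -c "
from go import *
show(H([-.110,0,.146]))
d=r.get_image('scene');crop(d,(320,130,480,280),4.5,'s20.png')"
```

```text
t 20.18 pos [0.5862 0.134  0.155 ] house mm [-115.2    0.2  143. ] xang 1.428 tilt 0.019 F [-6.6  1.4 -2.3] w -0.0002
units [-0.01  0.17 -0.1 ] for each of the wanted rows: divide
```

View pics/s20.png

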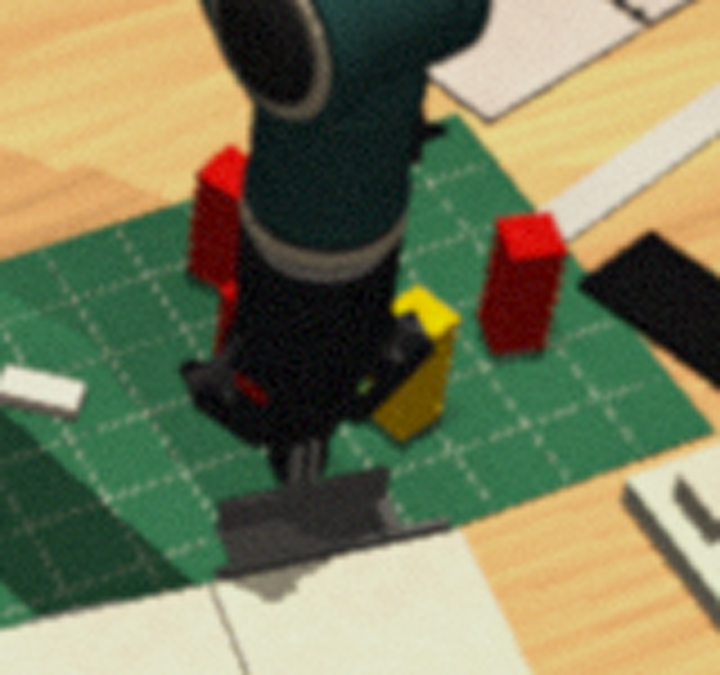

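>>> drive_tool(
  fingers=[1, 1, 1, 1],
  xyz=[
    [0, 0.3, -0.16],
    [0, 0.3, -0.16],
    [0, 0.3, -0.14],
    [0, 0.3, -0.12],
  ],
  twist=[0, 0, 0, 0],
)

```text
time_s: 20.57
position: [0.5916, 0.1331, 0.1592]
tool_rot: [-0.024, 0.753, 0.657, -0.02]
contact_force: [-21.9, 0.2, 7.9]
width: -0.0
```

```bash
python3 -c "
from go import *
show(H([-.110,0,.146]))
d=r.get_image('scene');crop(d,(320,130,480,280),4.5,'s21.png')"
```

```text
t 20.57 pos [0.5916 0.1331 0.1592] house mm [-1.098e+02  1.000e-01  1.472e+02] xang 1.435 tilt 0.063 F [-21.9   0.2   7.9] w -0.0000
units [-0.   -0.01  0.04] for each of the wanted rows: divide
```

View pics/s21.png

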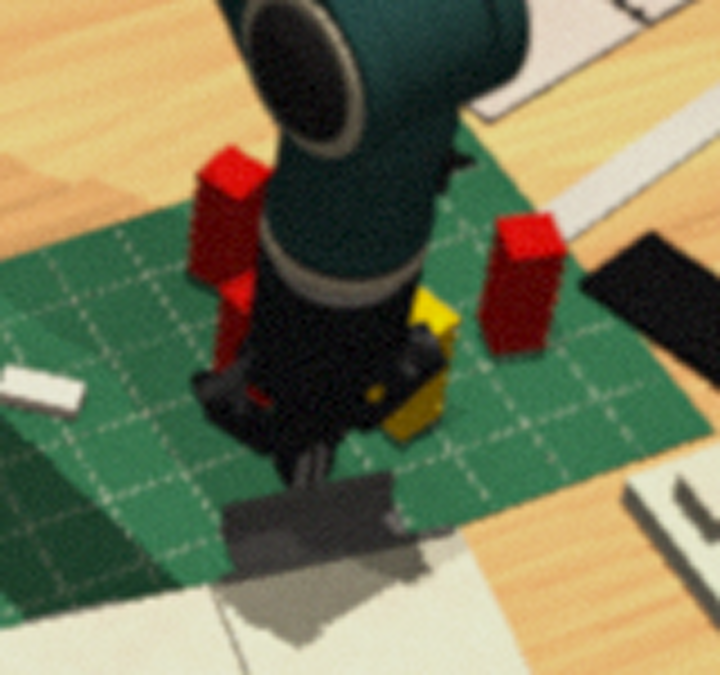

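The lip position (-110 mm) matches shut, and the 22 N reaction means the hard stop. I'll back off and look.

>>> drive_tool(
  fingers=[1, 1, 1, 1, 1, 1, 1, 1, 1, 1, 1],
  xyz=[
    [0, -0.2, 0],
    [0, -0.5, 0],
    [0, -0.7, -0.2],
    [0, -0.8, -0.4],
    [0.6, -0.7, -0.4],
    [0.9, -0.5, -0.2],
    [0.9, -0.3, 0],
    [0.9, -0.3, 0],
    [0.9, -0.3, 0],
    [0.4, 0, 0],
    [0, 0, 0],
  ],
  twist=[0, 0, 0, 0, 0, 0, 0, 0, 0, 0, 0],
)

```text
time_s: 21.53
position: [0.4847, 0.2904, 0.206]
tool_rot: [-0.023, 0.755, 0.655, -0.019]
contact_force: [-0.6, -0.4, -0.1]
width: -0.0
```

```bash
python3 -c "
from go import *
show()
for n,b in(('top',(235,120,315,220)),('scene',(340,200,460,300))):
  d=r.get_image(n);cv2.imwrite('pics/full_'+n+'.png',d['img'][:,:,::-1])
  im=cv2.resize(d['img'][b[1]:b[3],b[0]:b[2],::-1],None,fx=6,fy=6,interpolation=cv2.INTER_CUBIC)
  for th,c in((0.0,(0,0,255)),(.1,(255,0,0))):
    p=((proj(d,[bp(-74,45,126,th),bp(-74,-45,126,th)])+.5-list(b[:2]))*6).astype(int)
    cv2.line(im,tuple(map(int,p[0])),tuple(map(int,p[1])),c,1)
  cv2.imwrite('pics/end_'+n+'.png',im)"
```

```text
t 21.53 pos [0.4847 0.2904 0.206 ] house mm [-239.8  138.9  194. ] xang 1.429 tilt 0.060 F [-0.6 -0.4 -0.1] w -0.0000
```

View pics/end_top.png

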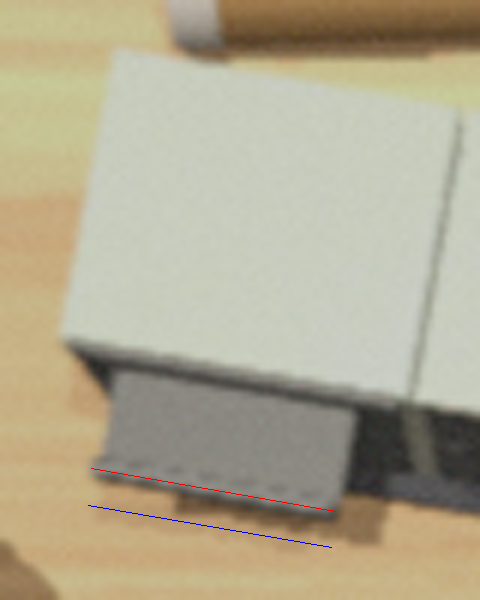

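View pics/end_scene.png

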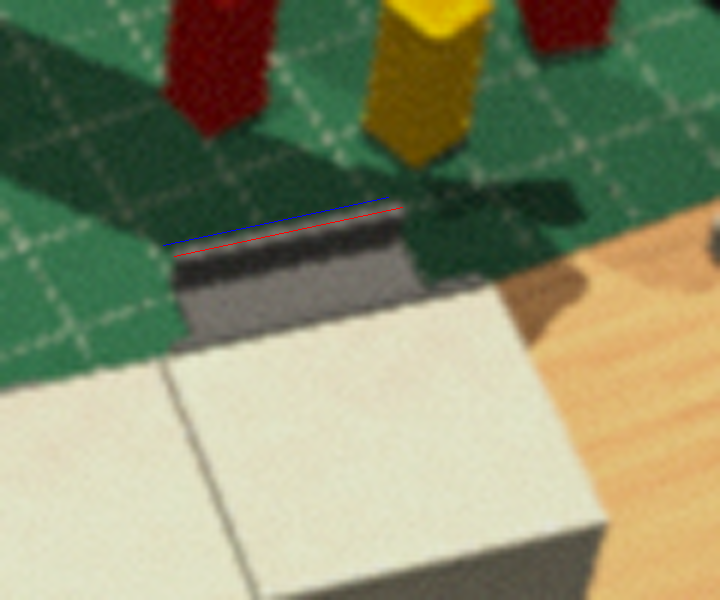

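View pics/full_top.png

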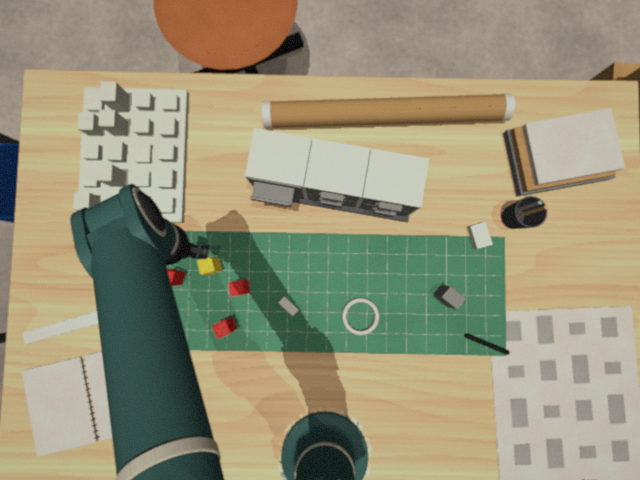

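The bin looks shut and the block stands at (450,296). I'll compare the lip directly with the picture taken at the start, when it was shut.

```bash
python3 -c "
from go import *
import pickle
t,s=pickle.load(open('i0.pkl','rb'))
for n,b,o in(('top',(240,172,305,212),t),('scene',(362,228,415,262),s)):
  d=r.get_image(n);A,B=[cv2.resize(i['img'][b[1]:b[3],b[0]:b[2],::-1],None,fx=9,fy=9,interpolation=cv2.INTER_CUBIC) for i in(o,d)]
  cv2.imwrite('pics/cmp_'+n+'.png',np.vstack([A,B])[:600*2:1])
  g=lambda i:cv2.GaussianBlur(cv2.cvtColor(i['img'][b[1]:b[3],b[0]:b[2]],cv2.COLOR_RGB2GRAY).astype(np.float32),(0,0),.8)
  print(n,cv2.phaseCorrelate(g(o),g(d),cv2.createHanningWindow((b[2]-b[0],b[3]-b[1]),cv2.CV_32F)))
show()
"
```

```text
top ((-0.08681004585440633, 0.6904804639213538), 0.966321454776658)
scene ((0.004611856056669694, -0.4037161822000641), 0.9529088436330787)
t 21.73 pos [0.4852 0.2854 0.2054] house mm [-238.5  134.1  193.4] xang 1.423 tilt 0.061 F [-0.3  0.8 -0.2] w -0.0002
```

View pics/cmp_scene.png

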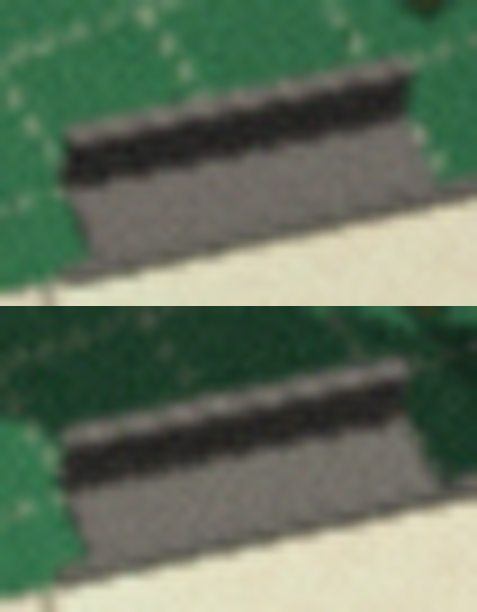

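View pics/cmp_top.png

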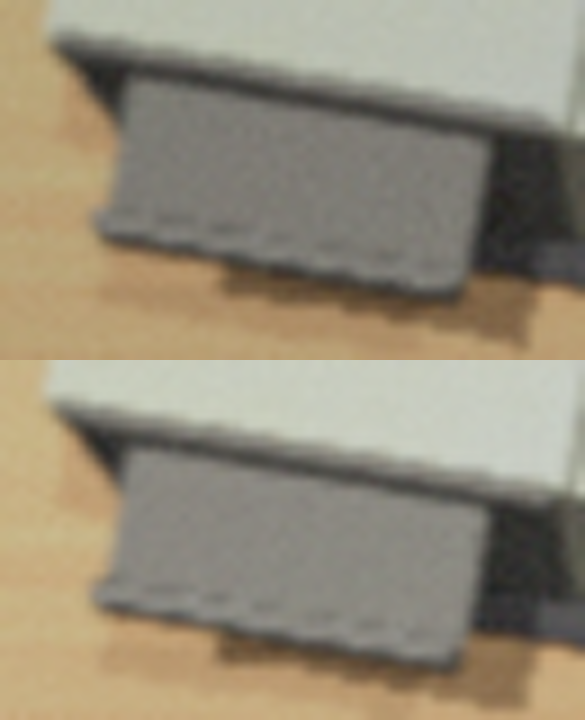

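Against the starting picture the lip sits about 1 px (roughly 2 mm, or 0.02 rad) further out. The last push also had the lip pushing the tool up (Fz +7.9 N), so it was probably binding. I'll push again with more rise.

```bash
python3 -c "
from go import *
show(H([-.150,0,.185]));print(st()[1].round(3))"
```

```text
t 21.73 pos [0.4852 0.2854 0.2054] house mm [-238.5  134.1  193.4] xang 1.423 tilt 0.061 F [-0.3  0.8 -0.2] w -0.0002
units [-4.49  2.93  0.1 ] for each of the wanted rows: divide
[[ 0.147  0.987 -0.061]
 [ 0.989 -0.147  0.008]
 [-0.001 -0.061 -0.998]]
```

>>> drive_tool(
  fingers=[1, 1, 1, 1, 1, 1, 1, 1, 1, 1],
  xyz=[
    [-0.7, 0.4, 0],
    [-0.7, 0.4, 0],
    [-0.7, 0.4, 0],
    [-0.7, 0.4, 0],
    [-0.7, 0.4, 0],
    [-0.7, 0.4, 0],
    [0, 0, 0.5],
    [0, 0, 0.4],
    [0, 0, 0.3],
    [0, 0, 0],
  ],
  twist=[0, 0, 0, 0, 0, 0, 0, 0, 0, 0],
)

```text
time_s: 22.57
position: [0.5404, 0.1213, 0.1639]
tool_rot: [-0.02, 0.766, 0.642, -0.022]
contact_force: [0.4, 0.8, -0.6]
width: -0.0002
```

```bash
python3 -c "
from go import *
show(H([-.118,0,.142]));print(st()[1].round(3)[2])"
```

```text
t 22.57 pos [0.5404 0.1213 0.1639] house mm [-158.5  -19.5  151.9] xang 1.394 tilt 0.059 F [ 0.4  0.8 -0.6] w -0.0002
units [0.68 1.35 0.25] for each of the wanted rows: divide
[-0.009 -0.058 -0.998]
```

>>> drive_tool(
  fingers=[1, 1, 1, 1, 1, 1],
  xyz=[
    [0.4, 0.3, 0.2],
    [0.25, 0.3, 0.2],
    [0, 0.3, 0.05],
    [0, 0.2, 0],
    [0, 0.1, 0],
    [0, 0, 0],
  ],
  twist=[-0.25, 0, 0, 0, 0, 0],
)

```text
time_s: 23.07
position: [0.5813, 0.1317, 0.1481]
tool_rot: [-0.019, 0.761, 0.648, -0.022]
contact_force: [0.1, -1.3, -0.5]
width: -0.0004
```

```bash
python3 -c "
from go import *
show(H([-.112,0,.142]));print(st()[1].round(3)[2])"
```

```text
t 23.07 pos [0.5813 0.1317 0.1481] house mm [-119.7   -2.8  136.1] xang 1.410 tilt 0.059 F [ 0.1 -1.3 -0.5] w -0.0004
units [ 0.09  0.25 -0.21] for each of the wanted rows: divide
[-0.009 -0.058 -0.998]
```

>>> drive_tool(
  fingers=[1, 1, 1, 1, 1],
  xyz=[
    [0, 0.15, -0.1],
    [0, 0.15, -0.12],
    [0, 0.2, -0.16],
    [0, 0.25, -0.2],
    [0, 0.3, -0.24],
  ],
  twist=[0, 0, 0, 0, 0],
)

```text
time_s: 23.48
position: [0.591, 0.1292, 0.1623]
tool_rot: [-0.037, 0.759, 0.648, -0.045]
contact_force: [-18.9, 3.5, -8.9]
width: -0.0003
```

```bash
python3 -c "
from go import *
show(H([-.110,0,.146]));print(st()[1].round(3)[2])
d=r.get_image('scene');crop(d,(362,228,415,262),9,'s25.png')"
```

```text
t 23.48 pos [0.591  0.1292 0.1623] house mm [-109.7   -3.8  150.3] xang 1.415 tilt 0.116 F [-18.9   3.5  -8.9] w -0.0003
units [0.13 0.01 0.14] for each of the wanted rows: divide
[-0.02  -0.114 -0.993]
```

View pics/s25.png

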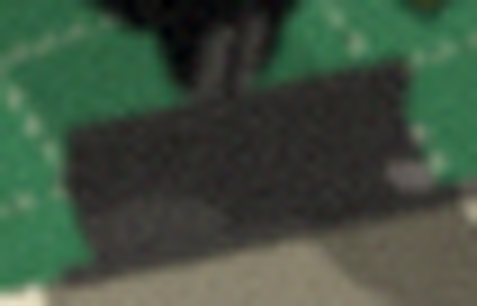

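>>> drive_tool(
  fingers=[1, 1, 1, 1, 1, 1, 1, 1, 1, 1, 1, 1],
  xyz=[
    [0, 0.3, -0.2],
    [0, -0.1, 0],
    [0, -0.3, 0],
    [0, -0.7, 0],
    [0, -0.8, -0.4],
    [0.6, -0.7, -0.4],
    [0.9, -0.5, -0.2],
    [0.9, -0.3, 0],
    [0.9, -0.3, 0],
    [0.9, -0.3, 0],
    [0.4, 0, 0],
    [0, 0, 0],
  ],
  twist=[0, 0, 0, 0, 0, 0, 0, 0, 0, 0, 0, 0],
)

```text
time_s: 24.53
position: [0.4981, 0.2883, 0.217]
tool_rot: [-0.042, 0.76, 0.646, -0.045]
contact_force: [0.2, -0.1, 0.2]
width: 0.0003
```

```bash
cat > cmp.py <<'E'
from go import *
import pickle,sys
t,s=pickle.load(open('i0.pkl','rb'))
show()
for n,b,o in(('top',(240,172,305,212),t),('scene',(362,228,415,262),s)):
  d=r.get_image(n);A,B=[cv2.resize(i['img'][b[1]:b[3],b[0]:b[2],::-1],None,fx=9,fy=9,interpolation=cv2.INTER_CUBIC) for i in(o,d)]
  cv2.imwrite('pics/cmp%s_'%sys.argv[1]+n+'.png',np.vstack([A,B]))
  for lab,bb in(('lip',b),('roof',(250,125,300,165) if n=='top' else (330,220,420,300))):
    g=lambda i:cv2.GaussianBlur(cv2.cvtColor(i['img'][bb[1]:bb[3],bb[0]:bb[2]],cv2.COLOR_RGB2GRAY).astype(np.float32),(0,0),.8)
    print(n,lab,cv2.phaseCorrelate(g(o),g(d),cv2.createHanningWindow((bb[2]-bb[0],bb[3]-bb[1]),cv2.CV_32F)))
E
python3 cmp.py 2
```

```text
t 24.53 pos [0.4981 0.2883 0.217 ] house mm [-226.2  138.9  205. ] xang 1.410 tilt 0.124 F [ 0.2 -0.1  0.2] w 0.0003
top lip ((0.02202847509986583, -0.12248134422993928), 0.9203332357936436)
top roof ((0.0647156840307872, 0.04520435321587257), 1.0348941091299058)
scene lip ((0.0617976961120803, 0.3657044550682791), 0.8414854301837246)
scene roof ((0.20321990163178327, 0.25490721604973743), 0.7552157139778137)
```

View pics/cmp2_top.png

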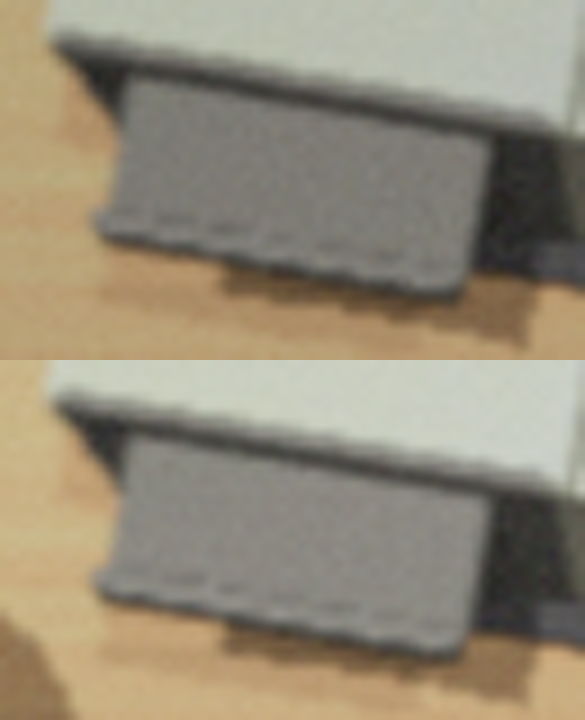

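View pics/cmp2_scene.png

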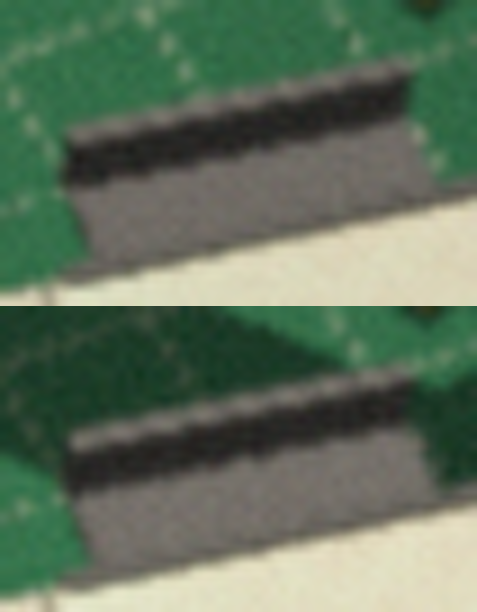

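The lip now matches the starting shut picture to 0.12 px in the top view (it was 0.69 px off before), so the bin is home. The arm is clear of everything, so I'll hand in.

```bash
python3 -c "
from go import *
show();print(r.hand_in())"
```

```text
t 24.63 pos [0.4983 0.2852 0.2166] house mm [-225.5  135.9  204.6] xang 1.407 tilt 0.125 F [0.  0.2 0.1] w -0.0001
the job is handed in; nothing more can be done
None
```

The grey tower is in the tall bin and the bin is pushed fully shut. I handed the job in at 24.6 s with the gripper clear of everything.

- **Opening:** I pulled the lip open with closed fingers in its slot. The picture put the bin at about 0.62–0.63 rad, within a pixel of the 0.65 rad stop.
- **Placing:** I gripped the tower (34 mm opening) and lowered it along the tipped front panel. I released it part-way down, and it slid the last few centimetres to the bin floor. Its top face was within about a pixel of where a seated tower should be.
- **Closing, first push:** It reached 22 N, but against the starting picture the lip was still about 2 mm out. The push had not risen enough with the lip and was binding.
- **Closing, second push:** I pushed again with more rise, at about 19–21 N. The lip then matched the starting shut picture to 0.12 px in the top view. The scene view agreed less closely, at about 0.37 px, but its fixed roof also read 0.25 px off.
- **Other checks:** The plain block was still standing where it began in the last full picture, taken before the second push; the arm did not go near it after that. The last readings showed no contact force. By hand-in the tool had drifted to about 0.12 rad of tilt, which did no harm.

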